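# Pack the orange filter panes into the carrying caddy

### The job

Push the red retaining bar aside about its pin so that it is well clear of the rack, slide every orange filter pane up out of its slot and stand each one upright in a lane of the grey caddy, leaving the blue pane in the rack. When all the orange panes are in, carry the loaded caddy by its handle onto the green mat, set it down centred and lined up with the mat, and have the red bar swung back straight over the rack at the end. Leave everything else on the bench as it is.

Things in the scene. Friction and masses are not known exactly. Their poses are not given: they have to be found in the camera images.
- rack: Fixed wooden slotted rack, 270 x 100 mm, origin under its middle slot at table height. Five slots in a row at local x = -80, -40, 0, 40, 80 mm, each 12 mm wide along x, running across along local y; slot floor 8 mm, block tops 48 mm above the table. A steel post at local (140, 0) mm, 146 mm high, carries the red bar's pin.
- bar (a joint): Flat red bar swinging level about the pin; rad. 0 = straight over the panes, pointing to the rack's -x; grows (stop at 1.7) as the free end swings to the rack's -y side; starts 0 to 0.12. Reaches 258 mm from the pin, 24 mm wide, underside 130 and top 140 mm above the table, pane tops 12 mm below it. Stays where left; push its long edge anywhere (about 0.6 N at 100 mm from the pin).
- bar_mid (a point): Point in the bar, on its centre line 110 mm from the pin and half-way through its thickness (135 mm above the table); local x points back along the bar to the pin.
- blue_c (a point): Centre of the blue acrylic filter pane (8 x 80 x 110 mm, 85 g); same shape and axes as the orange ones, in one of the slots.
- caddy: Loose grey carrying caddy, 219 (x) x 116 (y) mm, 0.42 kg; origin under its centre. Four lanes at local x = -98, -52, 52, 98 mm, each 15 mm wide along x, 96 mm long along y; lane floor 5 mm, wall tops 72 mm above its underside (a standing pane reaches 115 mm). The middle compartment under the handle is not for panes; panes may stand in any lane.
- handle (a point): Centre of the caddy's black handle: a level cross bar along the caddy's local y, 104 mm free length, 16 mm wide (along x) and 18 mm high, its centre 142 mm above the caddy's underside, held at both ends by 20 mm wide posts.
- mat_top (a point): Centre of the top of the fixed flat green mat, 270 (local x) x 160 (local y) x 3 mm, lying on the table.
- orange1_c (a point): Centre of an orange acrylic filter pane, 8 mm thick (local x), 80 mm wide (local y), 110 mm high (local z), 85 g, standing in one of the rack's slots (two to four of the four orange panes are present).
- orange2_c (a point): Centre of an orange acrylic filter pane, 8 mm thick (local x), 80 mm wide (local y), 110 mm high (local z), 85 g, standing in one of the rack's slots, if present.
- orange3_c (a point): Centre of an orange acrylic filter pane, 8 mm thick (local x), 80 mm wide (local y), 110 mm high (local z), 85 g, standing in one of the rack's slots, if present.
- orange4_c (a point): Centre of an orange acrylic filter pane, 8 mm thick (local x), 80 mm wide (local y), 110 mm high (local z), 85 g, standing in one of the rack's slots, if present.
- tape: Bystander: roll of black tape, 90 mm across, 30 mm high; origin at its underside (not part of the job).
- bulb_box: Bystander: cardboard bulb box, 65 x 65 x 110 mm; origin at its underside (not part of the job).
- spray: Bystander: spray can, 54 mm across, 170 mm high; origin at its underside (not part of the job).
- cleaner: Bystander: yellow cleaner bottle, 72 mm across, 200 mm high; origin at its underside (not part of the job).
- jar: Bystander: clear jar with white lid, 80 mm across, 120 mm high; origin at its underside (not part of the job).
- torch: Bystander: black and red torch lying down, 125 mm long; origin at its underside (not part of the job).
- driver: Bystander: yellow screwdriver lying down; origin at its underside (not part of the job).
Not all that is in view belongs to the job. What is shaped like the part that bears orange3_c but turquoise is not meant.

How it is judged:
By the outcome, as a careful person would: the job done as asked, in the order asked, and still so for the second after the job is handed in, with the robot touching nothing.
Of orange1, orange2, orange3, orange4 only 2 to 4 are there at a start; the rules pass over those that are not, and their reading is None.
At some moment in a run one of caddy may be knocked a few centimetres aside while the robot is not near it.
It also fails if it takes over 210 s, if anything falls off the work surface, if the arm or the gripper's body presses on something with over 40 N, if the wrist force passes 120 N, or if a joint passes its speed limit or range.

### The arm

A 6-joint arm with a two-finger parallel gripper is mounted at the origin on the work surface. World frame = base frame: x ahead of the robot, y to its left, z up, the work surface at z = 0. Lengths are in m, angles in rad, forces in N, time in s.
With the tool pointing down it reaches from about 0.3 to 0.875 m from the base axis. Payload 6.4 kg.
Tool frame: the origin (TCP) lies midway between the tips of the shut fingers; the grasp point (between the pads) lies 19 mm behind it (ctrl.pinch_z is the distance from the TCP to the grasp point, in m); z points along the fingers, y is the line along which they close (so a half turn about z gives the same grasp; the last joint's range is limited). The gripper opens to 85 mm and grips with 20 to 120 N. Pads are 22 mm wide; open, the fingers measure 114 mm over their backs; the gripper's body (76 mm by 85 mm) begins 54 mm behind the grasp point. The pads swing forward as they close: fully open they stand 13 mm farther back than shut.
Start: joints at [-1.379, 0.181, 1.607, -0, 1.354, -0.206], TCP at [0.223, -0.53, 0.231] pointing down, gripper open.
Joint ranges: [-2.99, 2.99], [-0.89, 2.07], [0.3, 2.58], [-1.14, 4.28], [0, 2.63], [-3.12, 3.12]. Speed limits (rad/s): [2.57, 2.57, 3.01, 3.14, 3.14, 3.14].

### API

Orientations are given as a unit quaternion [w, x, y, z].
In Python, from bench import ctrl gives the robot as it stands.
- The arm moves only by the tool apply_moves, never from a script. Its argument "moves" is a list of rows, each an object with "jaw": the opening, from 0 (shut) to 1 (fully open); "offset": the shift along the tool's x, y, z in mm, a list of three; "rot": the turn, a rotation vector about the tool's x, y, z in degrees, a list of three. In form: [{"jaw": jaw, "offset": [dx, dy, dz], "rot": [ax, ay, az]}, ...]. A call has exactly 5 rows; each row shifts and turns the commanded pose from where the row before left it, along the tool's axes as they then stand; what a row does not reach is not made up. A row lasts 1/8 s, in which the tool goes at most 62.5 mm and 10.7 degrees, less where a joint would pass 70% of its speed; a pose out of reach is approached as far as the arm can. A call is refused whole if a number of a shift passes 62.5 or a number of a turn 10.7, either way. A call with a gripper value outside its range is refused whole. The fingers move at their own pace and stop on an object; the grip force is fixed at half the most. Time passes only in rows, so rows that do not move let the fingers close, or fill a call up. It gives the time, the measured TCP pose, the force, the opening and the grip force at its end, in the units of the state.
- ctrl.get_obs(): the state, without advancing time (a new reading comes with each control period).
- ctrl.camera(name): name is "scene" or "top" or "wrist"; returns (picture, depth): 420x560x3 uint8, red, green, blue; 420x560 float32, m along the optical axis (not along the pixel's ray), 0 where there is no reading.
- ctrl.camera_params(name): a dict with "K" (3x3 intrinsics, pixels), "cam_to_world" (4x4, takes a point from camera to world coordinates); the wrist camera has in their place "mount" (4x4, takes a point from camera to tool coordinates, whose origin is the TCP and whose axes are the flange's). Camera axes: x right, y down, z forward; pixel columns grow to the right and rows downward; lengths in m; the calibration is good to about 2 mm. The wrist camera is an equidistant fisheye: a pixel r from the principal point sees the ray r / f radians off the axis. A picture is of the moment at which its call begins: read the wrist's pose just before it. camera_params takes no time and is no camera call.
- ctrl.hand_in(): hands the job in; it is judged then, once.
Trained networks look in the newest picture that a camera, given by its name, has taken for a name from the list of things; names that differ only in an ending like _2 or _b are one class to them, and where a whole thing is asked for, a point or a joint stands for the part that bears it (a point fixed in the world has none). Each returns a list of dicts, best first, with "score" (0 to 1); they miss things now and then, are a little off and sometimes report something else, mostly with a low value. They report only what shows in the picture. A call takes as long as a camera call. They do not tell look-alikes from the thing itself.
- ctrl.outline_of(camera, target): "region" (420x560 bool, what is visible of it) and "position" ([column, row] in pixels, amid what is visible of it).
The state is a dict: "time_s": time; "q": joint angles; "dq": joint speeds; "joint_efforts": joint torques, N m; "eef_pos": TCP position; "eef_rot": TCP orientation; "wrist_force": force on the tool from outside, world axes, zero at the start; "torque": the same for the moment, N m; "opening": opening from 0.0 (shut) to 1.0 (fully open); "grasp_force": force on a finger pad.
Only numpy, scipy, OpenCV 4.12 (cv2) and the standard library are available. Lean on these libraries where they do the work, as an engineer would, in place of code of your own. Each camera call takes 0.05 s, during which the arm holds its last target. There are 200 camera calls.

## Working session

There is one attempt and no reset: what is moved stays moved. The work goes in short steps, Python scripts to look and compute and a tool call to move; the robot and the scene stay as the last step left them, time stands still between calls to the robot, and variables do not carry over. Pictures are saved under pics/ and viewed, at most 14 in all, crops included, and the job is handed in when it is done.

Besides the shell and the picture viewer there is one more tool, called after "Emit:" by a JSON object that holds its "name" and its "arguments", one argument or row to a line. apply_moves: Moves the arm, as the interface text tells. Its arguments: {"type":"object","properties":{"moves":{"type":"array"}},"required":["moves"]}

```bash
ls; mkdir -p pics
cat > h.py <<'E'
import numpy as np, cv2
from bench import ctrl
def shot(n,f=None):
    p,d=ctrl.camera(n)
    if f: cv2.imwrite('pics/'+f,p[:,:,::-1])
    return p,d
def cloud(n,d):
    c=ctrl.camera_params(n);K=np.array(c['K']);T=np.array(c['cam_to_world'])
    v,u=np.indices(d.shape)
    P=np.stack([(u-K[0,2])/K[0,0]*d,(v-K[1,2])/K[1,1]*d,d],-1)
    W=P@T[:3,:3].T+T[:3,3]; W[d<=0]=np.nan
    return W
E
python3 - <<'E'
from h import *
o=ctrl.get_obs();print(o['time_s'],o['eef_pos'],o['eef_rot'],ctrl.pinch_z)
for n in('top','scene'):
    p,d=shot(n,n+'1.png');W=cloud(n,d)
    c=ctrl.camera_params(n);print(n,np.round(c['K'],1).tolist(),np.round(c['cam_to_world'],3).tolist())
    np.savez('last_'+n,p=p,d=d,W=W)
    for t in['rack','bar','caddy','handle','blue_c','orange1_c','mat_top']:
        for r in ctrl.outline_of(n,t)[:5]:
            R=r['region'];print(n,t,round(r['score'],2),np.round(r['position']),R.sum(),np.round(np.nanmedian(W[R],0),3) if R.any() else '')
E
```

```text
pics
0.0 [ 0.22264452 -0.52955549  0.23040425] [-8.55791086e-04  9.80288334e-01  1.97570366e-01  1.46937290e-05] 0.0187
top [[500.9, 0.0, 275.7], [0.0, 500.9, 220.3], [0.0, 0.0, 1.0]] [[0.01, -0.999, 0.05, 0.452], [-1.0, -0.01, 0.01, -0.068], [-0.01, -0.05, -0.999, 1.6], [0.0, 0.0, 0.0, 1.0]]
top rack 0.58 [340. 226.] 2520 [ 0.514 -0.242  0.049]
top rack 0.2 [341. 224.] 789 [ 0.513 -0.249  0.14 ]
top bar 0.76 [340. 224.] 715 [ 0.513 -0.249  0.14 ]
top caddy 0.91 [152. 235.] 2829 [0.486 0.343 0.033]
top handle 0.69 [150. 235.] 2952 [0.487 0.343 0.031]
top blue_c 0.59 [344. 209.] 78 [ 0.576 -0.257  0.109]
top orange1_c 0.23 [341. 207.] 83 [ 0.577 -0.256  0.104]
top mat_top 0.88 [253. 209.] 4240 [0.565 0.02  0.003]
top mat_top 0.31 [343. 207.] 108 [ 0.577 -0.258  0.1  ]
scene [[401.4, 0.0, 283.1], [0.0, 401.4, 209.4], [0.0, 0.0, 1.0]] [[0.52, 0.618, -0.59, 1.184], [0.854, -0.381, 0.354, -0.453], [-0.006, -0.688, -0.725, 0.913], [0.0, 0.0, 0.0, 1.0]]
scene rack 0.83 [221. 266.] 2772 [ 0.584 -0.27   0.047]
scene rack 0.32 [227. 257.] 416 [ 0.582 -0.262  0.088]
scene bar 0.65 [254. 310.] 1197 [ 0.765 -0.281  0.13 ]
scene bar 0.56 [214. 232.] 769 [ 0.533 -0.258  0.14 ]
scene bar 0.22 [230. 258.] 360 [ 0.583 -0.26   0.089]
scene caddy 0.67 [380. 169.] 2865 [0.5   0.321 0.054]
scene handle 0.62 [383. 171.] 2850 [0.502 0.321 0.054]
scene blue_c 0.8 [226. 257.] 396 [ 0.582 -0.261  0.09 ]
scene blue_c 0.48 [417. 226.] 1425 [0.775 0.192 0.112]
scene blue_c 0.44 [227. 211.] 326 [ 0.441 -0.186  0.086]
scene blue_c 0.38 [216. 237.] 817 [ 0.539 -0.26   0.14 ]
scene mat_top 0.85 [314. 236.] 3700 [0.579 0.019 0.003]
scene mat_top 0.23 [217. 233.] 779 [ 0.538 -0.258  0.14 ]
```

Run:
```python
import cv2
a=cv2.imread('pics/top1.png');cv2.imwrite('pics/top1c.png',cv2.resize(a[100:330,90:460],None,fx=2.16,fy=2.16,interpolation=cv2.INTER_CUBIC))
b=cv2.imread('pics/scene1.png');cv2.imwrite('pics/scene1c.png',cv2.resize(b[110:380,130:480],None,fx=2.2,fy=2.2,interpolation=cv2.INTER_CUBIC))
```

```text
(no output)
```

View pics/top1c.png

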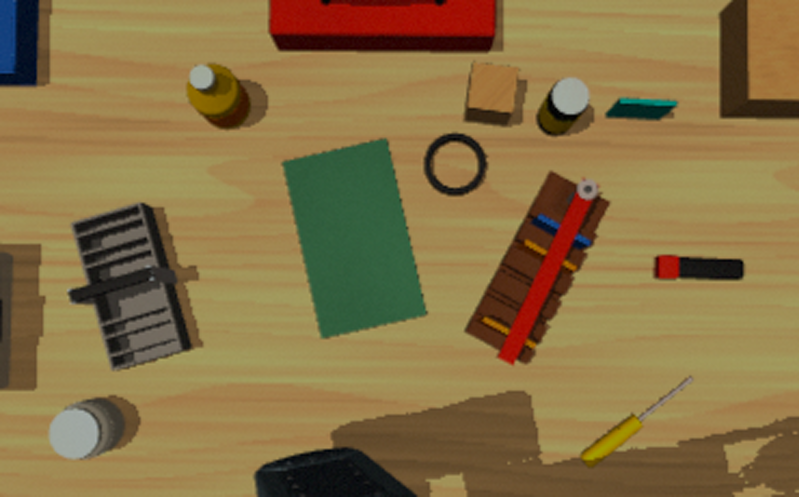

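View pics/scene1c.png

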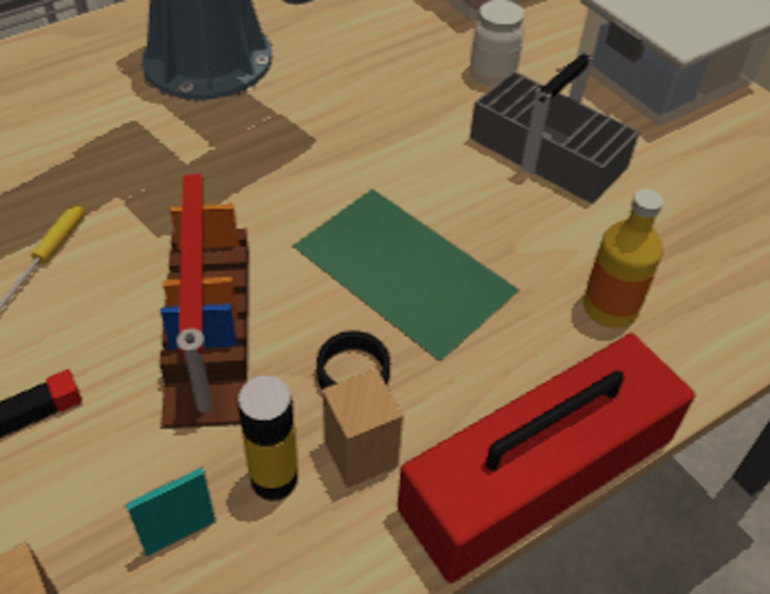

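The top crop shows the rack at about (540,265), the red bar with its pin at (587,188) and the blue pane next to the pin at (560,230). There are two orange panes, at (552,253) and (510,332), and two empty slots. The caddy is at (130,285) and the mat at (355,238).

Look-alikes: the turquoise plate at (640,108), the blue pane, and the red toolbox against the red bar. By colour and slot, I choose the two panes standing in the rack.

```bash
cat >> h.py <<'E'
def rect(xy):
    (c,s,a)=cv2.minAreaRect((np.asarray(xy)*1000).astype(np.float32)); 
    if s[0]<s[1]: s=s[::-1]; a+=90
    return np.round(c,1),np.round(s,1),round((a+90)%180-90,2)   # mm, long side, angle of long side
def line(xy):
    c=xy.mean(0);u,s,v=np.linalg.svd(xy-c,full_matrices=False);t=(xy-c)@v[0]
    return np.round((c+v[0]*(t.max()+t.min())/2)*1000,1),np.round(np.ptp(t)*1000,1),round(np.degrees(np.arctan2(v[0][1],v[0][0])),1)
def hsv(p): return cv2.cvtColor(p,cv2.COLOR_RGB2HSV)
def masks(p):
    h=hsv(p);H,S,V=[h[...,i].astype(int) for i in range(3)]
    return dict(orange=(H>8)&(H<20)&(S>200)&(V>90),red=((H<5)|(H>175))&(S>200)&(V>90),blue=(H>100)&(H<125)&(S>150)&(V>60),green=(H>55)&(H<85)&(S>80))
def box(W,x0,x1,y0,y1,z0,z1):
    return (W[...,0]>x0)&(W[...,0]<x1)&(W[...,1]>y0)&(W[...,1]<y1)&(W[...,2]>z0)&(W[...,2]<z1)
E
python3 - <<'E'
from h import *
C={}
for n in('top','scene'):
    L=np.load(f'last_{n}.npz');p,W=L['p'],L['W'];m=masks(p);C[n]=W
    R=box(W,.3,.72,-.42,-.12,.0,.2);
    g=m['green']&box(W,.3,.8,-.15,.2,-.01,.02);print(n,'mat',rect(W[g][:,:2]),np.median(W[g][:,2]))
    r=m['red']&box(W,.3,.72,-.42,-.12,.125,.155);print('bar',rect(W[r][:,:2]),line(W[r][:,:2]),np.median(W[r][:,2]))
    b=m['blue']&R&(W[...,2]>.112);print('blue',line(W[b][:,:2]),b.sum())
    for x0,x1 in((.3,.48),(.48,.7)):
        o=m['orange']&box(W,x0,x1,-.4,-.1,.112,.125);print('orange',o.sum(),line(W[o][:,:2]) if o.sum()>3 else '')
    post=box(W,.55,.7,-.4,-.12,.1425,.16);print('post',np.nanmean(W[post],0)*1000,post.sum())
    k=box(W,.3,.72,-.42,-.1,.040,.054);print('rack',rect(W[k][:,:2]),k.sum())
    k=box(W,.35,.62,.22,.5,.066,.078);print('caddy',rect(W[k][:,:2]),k.sum())
    k=box(W,.35,.62,.22,.5,.142,.160);print('handle',rect(W[k][:,:2]),line(W[k][:,:2]),k.sum())
W=np.concatenate([C[n].reshape(-1,3) for n in C])
k=box(W,.3,.72,-.42,-.1,.040,.054);print('rack',rect(W[k][:,:2]))
k=box(W,.35,.62,.22,.5,.066,.078);print('caddy',rect(W[k][:,:2]))
E
```

```text
top mat (array([565.9,  19.8]), array([267.5, 156.5]), 13.35) 0.002741463576338754
bar (array([ 503.2, -245.7]), array([242. ,  24.3]), -25.21) (array([ 503.3, -245.6]), np.float64(242.0), np.float64(154.8)) 0.14006844840855315
blue (array([ 570.2, -274.5]), np.float64(78.8), np.float64(-117.9)) 42
orange 43 (array([ 429.3, -199.9]), np.float64(79.2), np.float64(-117.6))
orange 41 (array([ 535.6, -255.4]), np.float64(77.5), np.float64(-118.1))
post [ 595.15407031 -289.66463456  144.73923911] 73
rack (array([ 548.5, -256.7]), array([324.1, 119.1]), -22.33) 1085
caddy (array([489.2, 336.9]), array([219.7, 112.2]), 16.6) 564
handle (array([488.7, 338.7]), array([120. ,  20.3]), -73.61) (array([488.3, 338.6]), np.float64(119.9), np.float64(-73.0)) 239
scene mat (array([565.9,  19.3]), array([266.7, 158.3]), 12.91) 0.0029128325635400243
bar (array([ 513.1, -249.9]), array([270.8,  23.1]), -25.34) (array([ 513.3, -249.6]), np.float64(270.8), np.float64(-25.4)) 0.14011526705021726
blue (array([ 572.9, -274.3]), np.float64(75.3), np.float64(-118.8)) 44
orange 41 (array([ 431.7, -200.7]), np.float64(74.9), np.float64(-119.0))
orange 60 (array([ 537.8, -256.4]), np.float64(74.8), np.float64(-118.8))
post [ 617.70802414 -298.97432108  144.40068444] 41
rack (array([ 519.6, -246.7]), array([256.4, 100.5]), -28.0) 853
caddy (array([491.5, 337.5]), array([220.7, 118.1]), 15.95) 577
handle (array([490.2, 341.1]), array([120.4,  20.3]), -72.44) (array([491.9, 341.5]), np.float64(120.2), np.float64(106.5)) 166
rack (array([ 548.6, -256.5]), array([323.9, 119.4]), -22.46)
caddy (array([490.4, 337.2]), array([223. , 118.1]), 15.95)
```

```bash
cat >> h.py <<'E'
from scipy.spatial.transform import Rotation as Ro
def pose():
    o=ctrl.get_obs();q=np.array(o['eef_rot']);R=Ro.from_quat(q[[1,2,3,0]]).as_matrix()
    return np.array(o['eef_pos'])*1000,R,o
def plan(wps,jaw,start=None):
    """wps: (x,y,z mm,yaw deg,rows). Prints rows: offsets in tool axes, rot about z."""
    P,R,o=pose();psi=np.degrees(np.arctan2(R[1,0],R[0,0]));print('at',P.round(1),'yaw',round(psi,1),'tilt',np.degrees(np.arccos(-R[2,2])).round(2),'t',o['time_s'],'open',round(o['opening'],3))
    p=P.copy();i=0
    for x,y,z,yw,n in wps:
        for k in range(n):
            rem=np.array([x,y,z])-p;st=rem/(n-k);dy=((yw-psi+180)%360-180)/(n-k)
            c,s=np.cos(np.radians(psi)),np.sin(np.radians(psi))
            off=np.round([st@[c,s,0],st@[s,-c,0],-st[2]]);a=round(-dy,1)
            p=p+off[0]*np.array([c,s,0])+off[1]*np.array([s,-c,0])+np.array([0,0,-off[2]]);psi-=a
            print(f'{{"jaw":{jaw},"offset":{off.astype(int).tolist()},"rot":[0,0,{a}]}}'+(', ' if (i+1)%5 else '\n'),end='');i+=1
    print('rows',i,'end',p.round(1),round(psi,1))
PIN=np.array([625.2,-302.6]);YAW=-27.7
def barpt(th,r,s):   # point at radius r, s to the +y side of the bar's centre line
    a=np.radians(180+YAW)+th
    return PIN+r*np.array([np.cos(a),np.sin(a)])+s*np.array([np.sin(a),-np.cos(a)])
E
python3 - <<'E'
from h import *
a=barpt(.04,140,60);b=barpt(.04,140,30)
w=[(*a,230,62.3,9),(*a,126,62.3,3),(*b,126,62.3,1)]
w+=[(*barpt(t,140,24),126,62.3,1) for t in np.linspace(.04,1.5,16)]
w+=[(*barpt(1.5,140,24),126,62.3,1)]
plan(w,0)
E
```

```text
at [ 222.8 -530.1  231.3] yaw 22.8 tilt 0.0 t 0.8 open 1.003
{"jaw":0,"offset":[46, -22, 0],"rot":[0,0,-4.4]}, {"jaw":0,"offset":[47, -18, 0],"rot":[0,0,-4.4]}, {"jaw":0,"offset":[48, -15, 0],"rot":[0,0,-4.4]}, {"jaw":0,"offset":[49, -11, 0],"rot":[0,0,-4.4]}, {"jaw":0,"offset":[50, -7, 0],"rot":[0,0,-4.4]}
{"jaw":0,"offset":[51, -3, 0],"rot":[0,0,-4.4]}, {"jaw":0,"offset":[51, 0, 0],"rot":[0,0,-4.4]}, {"jaw":0,"offset":[51, 4, 1],"rot":[0,0,-4.4]}, {"jaw":0,"offset":[50, 9, 0],"rot":[0,0,-4.3]}, {"jaw":0,"offset":[0, 0, 35],"rot":[0,0,-0.0]}
{"jaw":0,"offset":[0, 0, 35],"rot":[0,0,-0.0]}, {"jaw":0,"offset":[0, 0, 34],"rot":[0,0,-0.0]}, {"jaw":0,"offset":[-30, 1, 0],"rot":[0,0,-0.0]}, {"jaw":0,"offset":[-6, 0, 0],"rot":[0,0,-0.0]}, {"jaw":0,"offset":[-14, -1, 0],"rot":[0,0,-0.0]}
{"jaw":0,"offset":[-14, 0, 0],"rot":[0,0,-0.0]}, {"jaw":0,"offset":[-14, 2, 0],"rot":[0,0,-0.0]}, {"jaw":0,"offset":[-13, 3, 0],"rot":[0,0,-0.0]}, {"jaw":0,"offset":[-13, 4, 0],"rot":[0,0,-0.0]}, {"jaw":0,"offset":[-13, 5, 0],"rot":[0,0,-0.0]}
{"jaw":0,"offset":[-12, 7, 0],"rot":[0,0,-0.0]}, {"jaw":0,"offset":[-12, 8, 0],"rot":[0,0,-0.0]}, {"jaw":0,"offset":[-10, 9, 0],"rot":[0,0,-0.0]}, {"jaw":0,"offset":[-10, 9, 0],"rot":[0,0,-0.0]}, {"jaw":0,"offset":[-8, 11, 0],"rot":[0,0,-0.0]}
{"jaw":0,"offset":[-8, 12, 0],"rot":[0,0,-0.0]}, {"jaw":0,"offset":[-6, 12, 0],"rot":[0,0,-0.0]}, {"jaw":0,"offset":[-6, 13, 0],"rot":[0,0,-0.0]}, {"jaw":0,"offset":[-4, 13, 0],"rot":[0,0,-0.0]}, {"jaw":0,"offset":[0, 0, 0],"rot":[0,0,-0.0]}
rows 30 end [ 530.9 -409.3  126.3] 62.3
```

Emit:
{"name": "apply_moves", "arguments": {
  "moves": [
    {"jaw": 0,"offset": [46,-22,0],"rot": [0,0,-4.4]},
    {"jaw": 0,"offset": [47,-18,0],"rot": [0,0,-4.4]},
    {"jaw": 0,"offset": [48,-15,0],"rot": [0,0,-4.4]},
    {"jaw": 0,"offset": [49,-11,0],"rot": [0,0,-4.4]},
    {"jaw": 0,"offset": [50,-7,0],"rot": [0,0,-4.4]}
  ]
}}

```text
time_s: 1.42
eef_pos: [0.3909, -0.3399, 0.2315]
eef_rot: [0.0, 0.924, 0.382, 0.0]
wrist_force: [0.5, -0.0, 1.0]
opening: -0.001
grasp_force: 0.0
```

Emit:
{"name": "apply_moves", "arguments": {
  "moves": [
    {"jaw": 0,"offset": [51,-3,0],"rot": [0,0,-4.4]},
    {"jaw": 0,"offset": [51,0,0],"rot": [0,0,-4.4]},
    {"jaw": 0,"offset": [51,4,1],"rot": [0,0,-4.4]},
    {"jaw": 0,"offset": [50,9,0],"rot": [0,0,-4.3]},
    {"jaw": 0,"offset": [0,0,0],"rot": [0,0,0]}
  ]
}}

```text
time_s: 2.05
eef_pos: [0.5267, -0.1855, 0.2303]
eef_rot: [-0.0, 0.855, 0.519, 0.0]
wrist_force: [-0.5, 0.0, -0.2]
opening: 0.002
grasp_force: 0.0
```

Emit:
{"name": "apply_moves", "arguments": {
  "moves": [
    {"jaw": 0,"offset": [0,0,35],"rot": [0,0,0]},
    {"jaw": 0,"offset": [-2,0,35],"rot": [0,0,0]},
    {"jaw": 0,"offset": [-2,0,34],"rot": [0,0,0]},
    {"jaw": 0,"offset": [-15,0,0],"rot": [0,0,0]},
    {"jaw": 0,"offset": [-15,0,0],"rot": [0,0,0]}
  ]
}}

```text
time_s: 2.68
eef_pos: [0.5091, -0.2202, 0.1276]
eef_rot: [0.001, 0.856, 0.517, 0.0]
wrist_force: [-0.5, -0.8, 1.2]
opening: 0.003
grasp_force: 0.0
```

Emit:
{"name": "apply_moves", "arguments": {
  "moves": [
    {"jaw": 0,"offset": [-14,0,0],"rot": [0,0,0]},
    {"jaw": 0,"offset": [-14,0,0],"rot": [0,0,0]},
    {"jaw": 0,"offset": [-14,2,0],"rot": [0,0,0]},
    {"jaw": 0,"offset": [-14,3,0],"rot": [0,0,0]},
    {"jaw": 0,"offset": [-13,4,0],"rot": [0,0,0]}
  ]
}}

```text
time_s: 3.3
eef_pos: [0.4849, -0.2845, 0.1263]
eef_rot: [-0.0, 0.856, 0.517, 0.0]
wrist_force: [0.3, 0.7, -0.9]
opening: 0.003
grasp_force: 0.3
```

Emit:
{"name": "apply_moves", "arguments": {
  "moves": [
    {"jaw": 0,"offset": [-13,5,0],"rot": [0,0,0]},
    {"jaw": 0,"offset": [-12,7,0],"rot": [0,0,0]},
    {"jaw": 0,"offset": [-12,8,0],"rot": [0,0,0]},
    {"jaw": 0,"offset": [-10,9,0],"rot": [0,0,0]},
    {"jaw": 0,"offset": [-10,10,0],"rot": [0,0,0]}
  ]
}}

```text
time_s: 3.92
eef_pos: [0.4934, -0.353, 0.1262]
eef_rot: [-0.0, 0.856, 0.517, -0.0]
wrist_force: [-0.2, 1.3, 0.1]
opening: -0.002
grasp_force: 0.3
```

Emit:
{"name": "apply_moves", "arguments": {
  "moves": [
    {"jaw": 0,"offset": [-8,11,0],"rot": [0,0,0]},
    {"jaw": 0,"offset": [-8,12,0],"rot": [0,0,0]},
    {"jaw": 0,"offset": [-6,12,0],"rot": [0,0,0]},
    {"jaw": 0,"offset": [-6,13,0],"rot": [0,0,0]},
    {"jaw": 0,"offset": [-4,13,0],"rot": [0,0,0]}
  ]
}}

```text
time_s: 4.55
eef_pos: [0.5328, -0.4096, 0.1262]
eef_rot: [-0.0, 0.856, 0.517, -0.0]
wrist_force: [-0.4, 1.5, 0.3]
opening: 0.001
grasp_force: 0.3
```

```bash
cat >> h.py <<'E'
def bar():
    p,d=shot('top');W=cloud('top',d);m=masks(p)['red']&box(W,.25,.72,-.6,-.12,.125,.155)
    l=line(W[m][:,:2]);print('bar',l,m.sum(),'theta',round((l[2]-(180+YAW)+90)%180-90,1));return p,W
E
python3 -c "
from h import *
bar();P,R,o=pose();print(P,o['wrist_force'])
o=ctrl.outline_of('top','bar');print([(x['score'],x['position']) for x in o])"
```

```text
bar (array([ 592.1, -356.7]), np.float64(101.6), np.float64(-119.0)) 265 theta 88.7
[ 533.71526591 -410.72785626  126.40552243] [-1.30465858  0.72317605  0.47194741]
[(0.92, [376.4, 194.3])]
```

```bash
python3 -c "
from h import *
plan([(540,-395,200,62.3,2),(430.5,-200.3,210,62.3,6),(430.5,-200.3,210,62.3,2),(430.5,-200.3,81,62.3,5)],.3)"
```

```text
at [ 533.2 -410.1  126.3] yaw 62.3 tilt 0.07 t 4.65 open -0.001
{"jaw":0.3,"offset":[8, 0, -37],"rot":[0,0,-0.0]}, {"jaw":0.3,"offset":[9, -1, -37],"rot":[0,0,-0.0]}, {"jaw":0.3,"offset":[20, -31, -2],"rot":[0,0,-0.0]}, {"jaw":0.3,"offset":[20, -31, -2],"rot":[0,0,-0.0]}, {"jaw":0.3,"offset":[20, -31, -1],"rot":[0,0,-0.0]}
{"jaw":0.3,"offset":[20, -31, -2],"rot":[0,0,-0.0]}, {"jaw":0.3,"offset":[21, -32, -1],"rot":[0,0,-0.0]}, {"jaw":0.3,"offset":[20, -31, -2],"rot":[0,0,-0.0]}, {"jaw":0.3,"offset":[0, 0, 0],"rot":[0,0,-0.0]}, {"jaw":0.3,"offset":[0, 0, 0],"rot":[0,0,-0.0]}
{"jaw":0.3,"offset":[0, 0, 26],"rot":[0,0,-0.0]}, {"jaw":0.3,"offset":[0, 0, 26],"rot":[0,0,-0.0]}, {"jaw":0.3,"offset":[0, 0, 26],"rot":[0,0,-0.0]}, {"jaw":0.3,"offset":[0, 0, 26],"rot":[0,0,-0.0]}, {"jaw":0.3,"offset":[0, 0, 25],"rot":[0,0,-0.0]}
rows 15 end [ 430.9 -200.5   81.3] 62.3
```

Emit:
{"name": "apply_moves", "arguments": {
  "moves": [
    {"jaw": 0,"offset": [4,-10,-20],"rot": [0,0,0]},
    {"jaw": 0,"offset": [13,-20,-40],"rot": [0,0,0]},
    {"jaw": 0.3,"offset": [20,-31,-20],"rot": [0,0,0]},
    {"jaw": 0.3,"offset": [20,-31,-4],"rot": [0,0,0]},
    {"jaw": 0.3,"offset": [20,-31,0],"rot": [0,0,0]}
  ]
}}

```text
time_s: 5.28
eef_pos: [0.4587, -0.2827, 0.2111]
eef_rot: [0.001, 0.856, 0.517, 0.0]
wrist_force: [-0.2, -0.1, -0.1]
opening: 0.301
grasp_force: 0.0
```

Emit:
{"name": "apply_moves", "arguments": {
  "moves": [
    {"jaw": 0.3,"offset": [20,-31,0],"rot": [0,0,0]},
    {"jaw": 0.3,"offset": [20,-20,0],"rot": [0,0,0]},
    {"jaw": 0.3,"offset": [20,-13,0],"rot": [0,0,0]},
    {"jaw": 0.3,"offset": [0,0,0],"rot": [0,0,0]},
    {"jaw": 0.3,"offset": [0,0,0],"rot": [0,0,0]}
  ]
}}

```text
time_s: 5.9
eef_pos: [0.4309, -0.2011, 0.2106]
eef_rot: [0.001, 0.856, 0.517, 0.0]
wrist_force: [-0.4, -1.5, -0.6]
opening: 0.306
grasp_force: 0.0
```

```bash
python3 -c "
from h import *
plan([(430.5,-200.3,81,62.3,5)],.3)
p,W=bar();cv2.imwrite('pics/top2.png',p[:,:,::-1]);
m=masks(p)['blue']&box(W,.5,.65,-.35,-.2,.112,.125);print(line(W[m][:,:2]))
m=masks(p)['orange']&box(W,.48,.65,-.35,-.2,.112,.125);print(line(W[m][:,:2]))
p,d=shot('wrist','w1.png')"
```

```text
at [ 430.9 -201.1  210.6] yaw 62.3 tilt 0.06 t 5.9 open 0.306
{"jaw":0.3,"offset":[0, 0, 26],"rot":[0,0,0.0]}, {"jaw":0.3,"offset":[0, 0, 26],"rot":[0,0,0.0]}, {"jaw":0.3,"offset":[0, 0, 26],"rot":[0,0,0.0]}, {"jaw":0.3,"offset":[0, 0, 26],"rot":[0,0,0.0]}, {"jaw":0.3,"offset":[1, -1, 26],"rot":[0,0,0.0]}
rows 5 end [ 430.5 -199.8   80.6] 62.3
bar (array([ 556.9, -421.6]), np.float64(244.2), np.float64(-119.3)) 650 theta 88.4
(array([ 570.7, -274.2]), np.float64(77.9), np.float64(-117.9))
(array([ 535.4, -255.9]), np.float64(78.3), np.float64(-117.8))
```

View pics/w1.png

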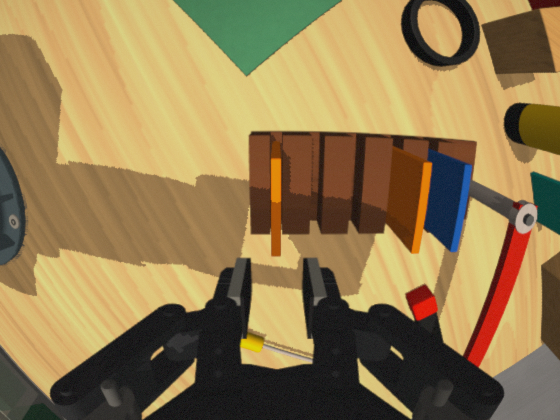

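The wrist picture shows the first orange pane at column 277, midway between the fingers at columns 245 and 310. The second orange pane (410,200) and the blue one (450,200) stand to the right, and the bar is swung clear. The tool is lined up.

Emit:
{"name": "apply_moves", "arguments": {
  "moves": [
    {"jaw": 0.3,"offset": [0,0,26],"rot": [0,0,0]},
    {"jaw": 0.3,"offset": [0,0,26],"rot": [0,0,0]},
    {"jaw": 0.3,"offset": [0,0,26],"rot": [0,0,0]},
    {"jaw": 0.3,"offset": [0,0,26],"rot": [0,0,0]},
    {"jaw": 0.3,"offset": [0,0,25],"rot": [0,0,0]}
  ]
}}

```text
time_s: 6.62
eef_pos: [0.4305, -0.2014, 0.0803]
eef_rot: [-0.0, 0.856, 0.517, -0.0]
wrist_force: [-0.5, -1.2, 0.1]
opening: 0.3
grasp_force: 0.0
```

Emit:
{"name": "apply_moves", "arguments": {
  "moves": [
    {"jaw": 0.3,"offset": [0,0,0],"rot": [0,0,0]},
    {"jaw": 0,"offset": [0,0,0],"rot": [0,0,0]},
    {"jaw": 0,"offset": [0,0,0],"rot": [0,0,0]},
    {"jaw": 0,"offset": [0,0,0],"rot": [0,0,0]},
    {"jaw": 0,"offset": [0,0,0],"rot": [0,0,0]}
  ]
}}

```text
time_s: 7.25
eef_pos: [0.4309, -0.201, 0.0821]
eef_rot: [0.001, 0.856, 0.517, 0.0]
wrist_force: [-0.4, 0.3, 2.7]
opening: 0.084
grasp_force: 61.0
```

Emit:
{"name": "apply_moves", "arguments": {
  "moves": [
    {"jaw": 0,"offset": [0,0,-15],"rot": [0,0,0]},
    {"jaw": 0,"offset": [0,0,-25],"rot": [0,0,0]},
    {"jaw": 0,"offset": [0,0,-35],"rot": [0,0,0]},
    {"jaw": 0,"offset": [0,0,-40],"rot": [0,0,0]},
    {"jaw": 0,"offset": [0,0,-25],"rot": [0,0,0]}
  ]
}}

```text
time_s: 7.88
eef_pos: [0.431, -0.201, 0.2244]
eef_rot: [0.002, 0.856, 0.517, 0.001]
wrist_force: [0.3, -0.1, -1.7]
opening: 0.082
grasp_force: 60.4
```

```bash
cat >> h.py <<'E'
def caddy():
    Ws=[cloud(n,shot(n)[1]).reshape(-1,3) for n in('top','scene')];out=[]
    for W in Ws+[np.concatenate(Ws)]:
        k=box(W,.35,.65,.15,.5,.066,.078);r=rect(W[k][:,:2]);out.append(r)
        h=box(W,.35,.65,.15,.5,.142,.160);print('caddy',r,'handle',rect(W[h][:,:2]))
    return out[2]
def lane(c,yaw,lx,ly=0):
    a=np.radians(yaw);return np.array(c)+[lx*np.cos(a)-ly*np.sin(a),lx*np.sin(a)+ly*np.cos(a)]
E
python3 -c "
from h import *
c,s,a=caddy();c=np.array([490.3,338]);a=16.2
t=lane(c,a,-98);print(t)
plan([(440,-60,265,80,3),(*t,265,a+90,7)],0)"
```

```text
caddy (array([489.1, 336.5]), array([218.9, 111.1]), 16.89) handle (array([488.6, 338.8]), array([117.2,  19.7]), -72.8)
caddy (array([491.1, 337.4]), array([220.3, 117.2]), 17.14) handle (array([492.2, 338.6]), array([118.2,  18.5]), -73.78)
caddy (array([490.4, 337.2]), array([221.6, 117.2]), 17.07) handle (array([489.7, 338.2]), array([118.7,  23.2]), -73.65)
[396.1912188  310.65887161]
at [ 432.  -201.8  225.3] yaw 62.3 tilt 0.41 t 7.975 open 0.088
{"jaw":0,"offset":[43, -20, -13],"rot":[0,0,-5.9]}, {"jaw":0,"offset":[45, -15, -13],"rot":[0,0,-5.9]}, {"jaw":0,"offset":[46, -10, -14],"rot":[0,0,-5.9]}, {"jaw":0,"offset":[51, -15, 0],"rot":[0,0,-3.7]}, {"jaw":0,"offset":[52, -12, 0],"rot":[0,0,-3.7]}
{"jaw":0,"offset":[53, -9, 0],"rot":[0,0,-3.8]}, {"jaw":0,"offset":[53, -5, 0],"rot":[0,0,-3.7]}, {"jaw":0,"offset":[53, -2, 0],"rot":[0,0,-3.8]}, {"jaw":0,"offset":[53, 2, 0],"rot":[0,0,-3.7]}, {"jaw":0,"offset":[54, 5, 0],"rot":[0,0,-3.8]}
rows 10 end [395.9 311.1 265.3] 106.2
```

Emit:
{"name": "apply_moves", "arguments": {
  "moves": [
    {"jaw": 0,"offset": [43,-20,-13],"rot": [0,0,-5.9]},
    {"jaw": 0,"offset": [45,-15,-13],"rot": [0,0,-5.9]},
    {"jaw": 0,"offset": [46,-10,-14],"rot": [0,0,-5.9]},
    {"jaw": 0,"offset": [51,-15,0],"rot": [0,0,-3.7]},
    {"jaw": 0,"offset": [52,-12,0],"rot": [0,0,-3.7]}
  ]
}}

```text
time_s: 8.6
eef_pos: [0.4255, 0.0485, 0.2605]
eef_rot: [-0.0, 0.722, 0.691, -0.0]
wrist_force: [0.3, 0.6, -0.5]
opening: 0.084
grasp_force: 60.4
```

Emit:
{"name": "apply_moves", "arguments": {
  "moves": [
    {"jaw": 0,"offset": [53,-9,0],"rot": [0,0,-3.8]},
    {"jaw": 0,"offset": [53,-5,0],"rot": [0,0,-3.7]},
    {"jaw": 0,"offset": [53,-2,0],"rot": [0,0,-3.8]},
    {"jaw": 0,"offset": [53,2,0],"rot": [0,0,-3.7]},
    {"jaw": 0,"offset": [54,5,0],"rot": [0,0,-3.8]}
  ]
}}

```text
time_s: 9.22
eef_pos: [0.3934, 0.3138, 0.2602]
eef_rot: [-0.0, 0.6, 0.8, -0.001]
wrist_force: [0.3, -0.1, -0.7]
opening: 0.086
grasp_force: 60.4
```

Emit:
{"name": "apply_moves", "arguments": {
  "moves": [
    {"jaw": 0,"offset": [0,0,0],"rot": [0,0,0]},
    {"jaw": 0,"offset": [0,0,0],"rot": [0,0,0]},
    {"jaw": 0,"offset": [0,0,0],"rot": [0,0,0]},
    {"jaw": 0,"offset": [0,0,0],"rot": [0,0,0]},
    {"jaw": 0,"offset": [0,0,0],"rot": [0,0,0]}
  ]
}}

```text
time_s: 9.85
eef_pos: [0.3948, 0.3116, 0.2614]
eef_rot: [0.0, 0.601, 0.799, 0.0]
wrist_force: [-0.5, -0.3, -0.4]
opening: 0.086
grasp_force: 60.3
```

```bash
cat >> h.py <<'E'
def wcloud(f=None):
    P,R,o=pose();p,d=shot('wrist',f);c=ctrl.camera_params('wrist');K=np.array(c['K']);M=np.array(c['mount'])
    v,u=np.indices(d.shape);x=(u-K[0,2])/K[0,0];y=(v-K[1,2])/K[1,1];r=np.hypot(x,y)+1e-9
    t=np.tan(np.minimum(r,1.5))/r;Pc=np.stack([x*t*d,y*t*d,d],-1);Pc[(d<=0)|(r>1.4)]=np.nan
    return p,(Pc@M[:3,:3].T+M[:3,3])@R.T+P/1000
E
python3 -c "
from h import *
P,R,o=pose();print(P,o['opening'],o['grasp_force'])
caddy()
p,W=wcloud('w2.png')
k=box(W,.35,.65,.15,.5,.066,.078);print('w caddy',rect(W[k][:,:2]),k.sum())
k=box(W,.35,.65,.15,.5,.142,.16);print('w handle',rect(W[k][:,:2]),k.sum())
m=masks(p)['orange']&(W[...,2]<.35)&(W[...,0]<.55);print('pane',np.nanmin(W[m],0),np.nanmax(W[m],0),m.sum())"
```

```text
[394.76521308 311.63471668 261.43717971] 0.08631178939564448 60.344213247299194
caddy (array([489.1, 337.3]), array([219.4, 111.9]), 17.05) handle (array([488.5, 338.8]), array([116.9,  20. ]), -72.4)
caddy (array([490.7, 337.2]), array([221.2, 116.1]), 17.55) handle (array([491.4, 339.2]), array([120.7,  19.8]), -73.52)
caddy (array([490.2, 337.1]), array([222.2, 116.1]), 17.55) handle (array([490.3, 338.8]), array([120.6,  23.5]), -72.4)
w caddy (array([492.3, 341.9]), array([220.9, 115.2]), 19.8) 4121
w handle (array([491.1, 341. ]), array([116.5,  20.6]), -73.05) 2597
pane [0.38054269 0.28222125 0.19376707] [0.40738064 0.35469015 0.29947371] 3685
```

View pics/w2.png

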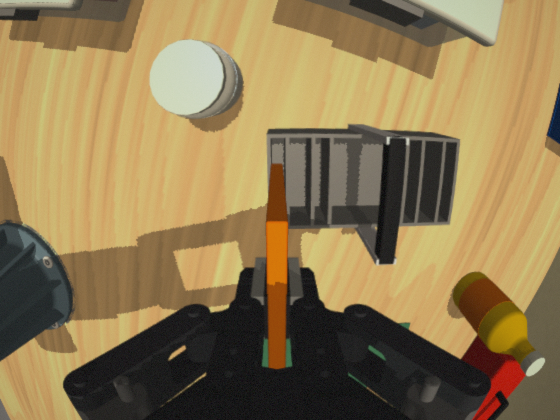

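The picture shows the caddy at (365,180). The held pane hangs over its left end lane (275,170–230), and the handle is at (395,200). Next I'll refine the position with the wrist cloud.

```bash
cat >> h.py <<'E'
def loc(W,c,a):
    r=np.radians(a);d=W[...,:2]*1000-np.array(c);return np.stack([d[...,0]*np.cos(r)+d[...,1]*np.sin(r),-d[...,0]*np.sin(r)+d[...,1]*np.cos(r)],-1)
def walls(W,c,a):
    """edge-fit: wall-top points -> residual yaw/offset of the caddy wrt (c,a)"""
    k=box(W,.3,.7,-.1,.5,.0665,.0765);X=loc(W[k],c,a)
    for lo,hi in((-112,-102),(-94,-86),(-64,-56),(-48,-40),(40,48),(56,64),(86,94),(102,112)):
        s=X[(X[:,0]>lo-4)&(X[:,0]<hi+4)&(abs(X[:,1])<44)]
        if len(s)>25:
            f=np.polyfit(s[:,1],s[:,0],1);print((lo,hi),len(s),'x',np.round(np.percentile(s[:,0],[3,50,97]),1),'yawerr',round(-np.degrees(f[0]),1))
    s=X[(abs(X[:,0])<115)];print('y',np.round(np.percentile(s[:,1],[1,99]),1))
E
python3 -c "
from h import *
c,a=(490.3,338.5),16.8
p,W=wcloud();walls(W,c,a)
W2=cloud('top',shot('top')[1]);print('top');walls(W2,c,a)
W2=cloud('scene',shot('scene')[1]);print('scene');walls(W2,c,a)
m=masks(p)['orange']&(W[...,0]<.55)
for z0,z1 in((.19,.205),(.205,.22),(.22,.24),(.24,.26),(.26,.28)):
    q=m&(W[...,2]>z0)&(W[...,2]<z1);X=loc(W[q],c,a);print(z0,q.sum(),np.round(np.percentile(X,[2,50,98],axis=0),1).tolist())
print('tcp',loc(pose()[0][None]/1000,c,a))
"
```

```text
(-112, -102) 135 x [-107.9 -106.6 -104.4] yawerr -1.8
(-94, -86) 295 x [-89.  -86.9 -85. ] yawerr 1.0
(-64, -56) 342 x [-61.8 -60.  -57.8] yawerr 0.3
(-48, -40) 339 x [-43.4 -41.3 -39. ] yawerr 0.5
(40, 48) 264 x [41.8 43.9 46.2] yawerr 0.4
(56, 64) 373 x [60.3 61.9 65.1] yawerr 0.1
(86, 94) 363 x [87.2 88.8 92. ] yawerr 0.2
(102, 112) 346 x [106.2 107.8 111. ] yawerr -0.0
y [-49.9  54.4]
top
(-112, -102) 32 x [-110.6 -109.2 -107.4] yawerr 0.0
(-64, -56) 38 x [-65.1 -63.2 -61.2] yawerr 0.7
(-48, -40) 36 x [-46.4 -44.3 -42.1] yawerr 0.1
(40, 48) 37 x [38.4 40.2 42.9] yawerr -0.1
(56, 64) 36 x [57.4 59.6 61.8] yawerr -0.1
(86, 94) 41 x [83.9 86.2 89.1] yawerr 0.4
(102, 112) 46 x [102.5 105.2 107.8] yawerr 0.7
y [-56.6  53.5]
scene
(-112, -102) 34 x [-109.4 -106.2 -103. ] yawerr -0.6
(-94, -86) 37 x [-90.9 -87.  -84.6] yawerr -0.3
(-64, -56) 37 x [-63.5 -59.7 -57.3] yawerr -0.0
(40, 48) 36 x [40.3 43.7 45.8] yawerr -0.1
(56, 64) 36 x [59.5 62.5 65.4] yawerr 0.1
(86, 94) 34 x [87.3 89.9 91.4] yawerr 0.4
(102, 112) 35 x [106.4 108.7 110.2] yawerr 0.2
y [-57.4  56.1]
0.19 34 [[-100.6, 45.0], [-97.6, 45.2], [-94.6, 45.5]]
0.205 63 [[-100.8, 44.9], [-97.8, 45.2], [-94.3, 45.4]]
0.22 107 [[-100.7, 44.7], [-97.3, 45.1], [-94.0, 45.4]]
0.24 155 [[-100.8, 44.6], [-97.3, 45.1], [-94.0, 45.4]]
0.26 222 [[-100.9, 44.6], [-97.5, 45.0], [-94.1, 45.4]]
tcp [[-99.35634834   2.57173991]]
```

Emit:
{"name": "apply_moves", "arguments": {
  "moves": [
    {"jaw": 0,"offset": [-3,1,20],"rot": [0,0,-0.7]},
    {"jaw": 0,"offset": [0,0,30],"rot": [0,0,0]},
    {"jaw": 0,"offset": [0,0,25],"rot": [0,0,0]},
    {"jaw": 0,"offset": [0,0,20],"rot": [0,0,0]},
    {"jaw": 0,"offset": [0,0,10],"rot": [0,0,0]}
  ]
}}

```text
time_s: 10.78
eef_pos: [0.3956, 0.3095, 0.1551]
eef_rot: [-0.0, 0.596, 0.803, -0.001]
wrist_force: [-0.9, 0.1, 0.1]
opening: 0.08
grasp_force: 60.4
```

Emit:
{"name": "apply_moves", "arguments": {
  "moves": [
    {"jaw": 0,"offset": [0,0,10],"rot": [0,0,0]},
    {"jaw": 0,"offset": [0,0,10],"rot": [0,0,0]},
    {"jaw": 0,"offset": [0,0,8],"rot": [0,0,0]},
    {"jaw": 0,"offset": [0,0,8],"rot": [0,0,0]},
    {"jaw": 0,"offset": [0,0,0],"rot": [0,0,0]}
  ]
}}

```text
time_s: 11.4
eef_pos: [0.3958, 0.3095, 0.1196]
eef_rot: [-0.0, 0.596, 0.803, -0.001]
wrist_force: [-0.1, 0.3, -0.9]
opening: 0.085
grasp_force: 60.4
```

```bash
python3 -c "
from h import *
c,a=(490.3,338.5),16.8
P,R,o=pose();print(P,o['wrist_force'],o['torque'],loc(P[None]/1000,c,a))
p,W=wcloud('w3.png');walls(W,c,a)
m=masks(p)['orange']&(W[...,0]<.55)
for z0,z1 in((.06,.08),(.08,.1),(.1,.12),(.12,.15)):
    q=m&(W[...,2]>z0)&(W[...,2]<z1);X=loc(W[q],c,a);print(z0,q.sum(),np.round(np.percentile(X,[2,50,98],axis=0),1).tolist() if q.any() else '')
"
```

```text
[395.76964866 309.49078026 119.6220276 ] [-0.06907759  0.27681858 -0.86418952] [ 0.00694509  0.02135015 -0.02504191] [[-98.88033535  -0.44881436]]
(-112, -102) 550 x [-107.8 -106.  -100.7] yawerr -1.8
(-94, -86) 622 x [-90.8 -87.  -84.9] yawerr 1.7
(-64, -56) 944 x [-62.2 -60.4 -58. ] yawerr 0.4
(-48, -40) 945 x [-43.1 -41.5 -39. ] yawerr 0.2
(86, 94) 699 x [87.4 88.8 92.1] yawerr -0.1
(102, 112) 718 x [106.  107.7 111.3] yawerr 0.2
y [-50.1  57. ]
0.06 77 [[-101.1, 42.1], [-98.0, 42.4], [-94.7, 42.6]]
0.08 110 [[-101.3, 42.0], [-97.9, 42.4], [-94.7, 42.6]]
0.1 163 [[-101.3, 41.9], [-97.9, 42.3], [-94.5, 42.6]]
0.12 396 [[-101.1, 41.9], [-97.7, 42.3], [-94.1, 42.7]]
```

View pics/w3.png

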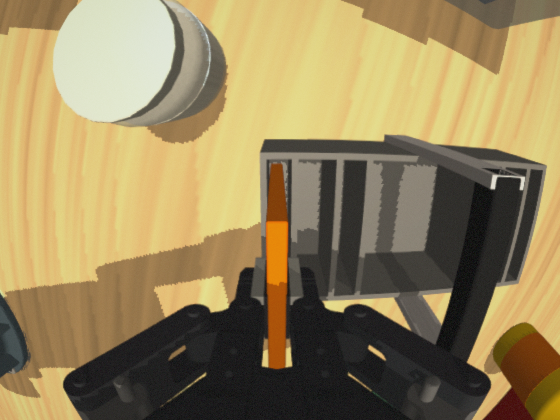

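The pane's lower edge (277,190) has entered the end lane between the walls at columns 265 and 292, sitting slightly to the outer side. I'll lower it with a 1 mm correction, then release.

Emit:
{"name": "apply_moves", "arguments": {
  "moves": [
    {"jaw": 0,"offset": [0,1,6],"rot": [0,0,0]},
    {"jaw": 0,"offset": [0,0,10],"rot": [0,0,0]},
    {"jaw": 0,"offset": [0,0,10],"rot": [0,0,0]},
    {"jaw": 0,"offset": [0,0,8],"rot": [0,0,0]},
    {"jaw": 0,"offset": [0,0,4],"rot": [0,0,0]}
  ]
}}

```text
time_s: 12.08
eef_pos: [0.3968, 0.3098, 0.0814]
eef_rot: [-0.0, 0.596, 0.803, -0.001]
wrist_force: [0.1, -0.2, -0.6]
opening: 0.085
grasp_force: 60.4
```

Emit:
{"name": "apply_moves", "arguments": {
  "moves": [
    {"jaw": 0,"offset": [0,0,1],"rot": [0,0,0]},
    {"jaw": 0,"offset": [0,0,0],"rot": [0,0,0]},
    {"jaw": 0.3,"offset": [0,0,0],"rot": [0,0,0]},
    {"jaw": 0.3,"offset": [0,0,0],"rot": [0,0,0]},
    {"jaw": 0.3,"offset": [0,0,0],"rot": [0,0,0]}
  ]
}}

```text
time_s: 12.7
eef_pos: [0.3973, 0.3101, 0.0815]
eef_rot: [0.0, 0.596, 0.803, 0.0]
wrist_force: [0.7, -1.3, 0.1]
opening: 0.3
grasp_force: 0.0
```

Emit:
{"name": "apply_moves", "arguments": {
  "moves": [
    {"jaw": 0.3,"offset": [0,0,-20],"rot": [0,0,0]},
    {"jaw": 0.3,"offset": [0,0,-40],"rot": [0,0,0]},
    {"jaw": 0.3,"offset": [0,0,-50],"rot": [0,0,0]},
    {"jaw": 0.3,"offset": [0,0,-50],"rot": [0,0,0]},
    {"jaw": 0.3,"offset": [0,0,0],"rot": [0,0,0]}
  ]
}}

```text
time_s: 13.32
eef_pos: [0.3997, 0.3112, 0.2463]
eef_rot: [0.002, 0.596, 0.803, 0.004]
wrist_force: [0.6, -0.5, -0.7]
opening: 0.3
grasp_force: 0.0
```

```bash
python3 -c "
from h import *
p,W=wcloud('w4.png')
c,a=(490.3,338.5),16.8;walls(W,c,a)
m=masks(p)['orange']&box(W,.3,.5,.2,.4,.08,.13);X=loc(W[m],c,a);print('pane',np.percentile(X,[2,50,98],axis=0).round(1).tolist(),np.nanmax(W[m][:,2]))
t=(536.3,-256)
plan([(430,60,240,80,7),(*t,215,62.3,7),(*t,215,62.3,1)],.3)"
```

```text
(-112, -102) 357 x [-108.  -105.9 -103.8] yawerr 0.2
(-94, -86) 339 x [-88.5 -87.1 -85.1] yawerr 1.0
(-64, -56) 377 x [-61.8 -60.  -57.8] yawerr 0.1
(-48, -40) 385 x [-43.3 -41.1 -38.6] yawerr 0.7
(40, 48) 191 x [42.8 44.6 46.3] yawerr 0.2
(56, 64) 405 x [60.4 61.9 65.1] yawerr 0.2
(86, 94) 394 x [87.3 88.8 92. ] yawerr 0.1
(102, 112) 378 x [106.  107.8 111.2] yawerr 0.1
y [-50.   54.5]
pane [[-98.9, -34.7], [-95.3, 5.8], [-91.7, 42.1]] 0.11658945512837812
at [398.3 310.5 243.5] yaw 106.9 tilt 0.28 t 13.375 open 0.3
{"jaw":0.3,"offset":[-36, -6, 0],"rot":[0,0,3.8]}, {"jaw":0.3,"offset":[-36, -4, 1],"rot":[0,0,3.8]}, {"jaw":0.3,"offset":[-36, -1, 0],"rot":[0,0,3.9]}, {"jaw":0.3,"offset":[-36, 1, 1],"rot":[0,0,3.8]}, {"jaw":0.3,"offset":[-36, 4, 0],"rot":[0,0,3.9]}
{"jaw":0.3,"offset":[-35, 6, 1],"rot":[0,0,3.8]}, {"jaw":0.3,"offset":[-35, 8, 0],"rot":[0,0,3.9]}, {"jaw":0.3,"offset":[-42, 23, 4],"rot":[0,0,2.5]}, {"jaw":0.3,"offset":[-41, 25, 4],"rot":[0,0,2.5]}, {"jaw":0.3,"offset":[-40, 26, 3],"rot":[0,0,2.5]}
{"jaw":0.3,"offset":[-38, 28, 4],"rot":[0,0,2.5]}, {"jaw":0.3,"offset":[-37, 30, 3],"rot":[0,0,2.6]}, {"jaw":0.3,"offset":[-36, 31, 4],"rot":[0,0,2.5]}, {"jaw":0.3,"offset":[-35, 33, 3],"rot":[0,0,2.6]}, {"jaw":0.3,"offset":[0, 0, 0],"rot":[0,0,-0.0]}
rows 15 end [ 536.6 -256.5  215.5] 62.3
```

Emit:
{"name": "apply_moves", "arguments": {
  "moves": [
    {"jaw": 0.3,"offset": [-36,-6,0],"rot": [0,0,3.8]},
    {"jaw": 0.3,"offset": [-36,-4,1],"rot": [0,0,3.8]},
    {"jaw": 0.3,"offset": [-36,-1,0],"rot": [0,0,3.9]},
    {"jaw": 0.3,"offset": [-36,1,1],"rot": [0,0,3.8]},
    {"jaw": 0.3,"offset": [-36,4,0],"rot": [0,0,3.9]}
  ]
}}

```text
time_s: 14.0
eef_pos: [0.4193, 0.1294, 0.2375]
eef_rot: [-0.001, 0.722, 0.692, -0.001]
wrist_force: [-0.0, 0.1, -0.4]
opening: 0.302
grasp_force: 0.0
```

Emit:
{"name": "apply_moves", "arguments": {
  "moves": [
    {"jaw": 0.3,"offset": [-35,6,1],"rot": [0,0,3.8]},
    {"jaw": 0.3,"offset": [-35,8,0],"rot": [0,0,3.9]},
    {"jaw": 0.3,"offset": [-42,23,4],"rot": [0,0,2.5]},
    {"jaw": 0.3,"offset": [-41,25,4],"rot": [0,0,2.5]},
    {"jaw": 0.3,"offset": [-40,26,3],"rot": [0,0,2.5]}
  ]
}}

```text
time_s: 14.62
eef_pos: [0.4741, -0.0777, 0.2254]
eef_rot: [-0.001, 0.807, 0.591, -0.001]
wrist_force: [0.4, 0.2, -0.1]
opening: 0.295
grasp_force: 0.0
```

Emit:
{"name": "apply_moves", "arguments": {
  "moves": [
    {"jaw": 0.3,"offset": [-38,28,4],"rot": [0,0,2.5]},
    {"jaw": 0.3,"offset": [-37,30,3],"rot": [0,0,2.6]},
    {"jaw": 0.3,"offset": [-36,31,4],"rot": [0,0,2.5]},
    {"jaw": 0.3,"offset": [-35,33,3],"rot": [0,0,2.6]},
    {"jaw": 0.3,"offset": [0,0,0],"rot": [0,0,0]}
  ]
}}

```text
time_s: 15.25
eef_pos: [0.5346, -0.2595, 0.2105]
eef_rot: [-0.002, 0.857, 0.516, -0.001]
wrist_force: [0.6, 0.8, -0.7]
opening: 0.301
grasp_force: 0.0
```

```bash
python3 -c "
from h import *
t=(536.3,-256)
plan([(*t,215,62.3,1),(*t,81,62.3,4)],.3)
p,W=wcloud('w5.png');m=masks(p)['orange']&box(W,.45,.62,-.35,-.15,.105,.13);print(line(W[m][:,:2]),m.sum())
m=masks(p)['blue']&box(W,.45,.62,-.35,-.15,.105,.13);print(line(W[m][:,:2]))"
```

```text
at [ 534.6 -259.5  210.5] yaw 62.1 tilt 0.2 t 15.25 open 0.301
{"jaw":0.3,"offset":[4, 0, -5],"rot":[0,0,-0.2]}, {"jaw":0.3,"offset":[0, 0, 34],"rot":[0,0,-0.0]}, {"jaw":0.3,"offset":[0, 0, 33],"rot":[0,0,-0.0]}, {"jaw":0.3,"offset":[0, 0, 34],"rot":[0,0,-0.0]}, {"jaw":0.3,"offset":[0, 0, 33],"rot":[0,0,-0.0]}
rows 5 end [ 536.5 -256.    81.5] 62.3
(array([ 538.5, -253.3]), np.float64(78.2), np.float64(-117.5)) 992
(array([ 573. , -271.7]), np.float64(79.0), np.float64(-117.8))
```

View pics/w5.png

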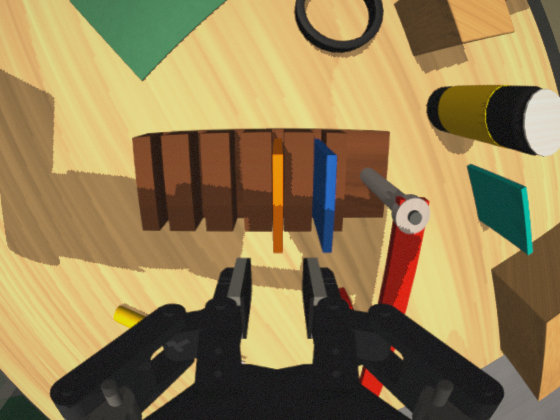

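The second orange pane (278,195) is centred between the fingers at columns 245 and 312. The right finger will clear the blue pane at (325,195).

Emit:
{"name": "apply_moves", "arguments": {
  "moves": [
    {"jaw": 0.3,"offset": [2,0,10],"rot": [0,0,0]},
    {"jaw": 0.3,"offset": [0,0,30],"rot": [0,0,0]},
    {"jaw": 0.3,"offset": [0,0,34],"rot": [0,0,0]},
    {"jaw": 0.3,"offset": [0,0,30],"rot": [0,0,0]},
    {"jaw": 0.3,"offset": [0,0,27],"rot": [0,0,0]}
  ]
}}

```text
time_s: 15.92
eef_pos: [0.5356, -0.253, 0.0805]
eef_rot: [-0.001, 0.855, 0.518, -0.0]
wrist_force: [0.2, -0.3, 0.4]
opening: 0.304
grasp_force: 0.0
```

Emit:
{"name": "apply_moves", "arguments": {
  "moves": [
    {"jaw": 0.3,"offset": [0,0,0],"rot": [0,0,0]},
    {"jaw": 0,"offset": [0,0,0],"rot": [0,0,0]},
    {"jaw": 0,"offset": [0,0,0],"rot": [0,0,0]},
    {"jaw": 0,"offset": [0,0,0],"rot": [0,0,0]},
    {"jaw": 0,"offset": [0,0,0],"rot": [0,0,0]}
  ]
}}

```text
time_s: 16.55
eef_pos: [0.5368, -0.2556, 0.0832]
eef_rot: [0.001, 0.856, 0.517, 0.0]
wrist_force: [0.2, 1.8, 3.4]
opening: 0.081
grasp_force: 61.9
```

```bash
python3 -c "
from h import *
c,s,a=caddy()
t=lane((490.3,338.5),17,99)
plan([(536.3,-256,225,62.3,4),(560,-40,285,80,5),(*t,265,107,8),(*t,265,107,3)],0)"
```

```text
caddy (array([489.3, 336.6]), array([219.6, 112.1]), 17.06) handle (array([488.2, 339. ]), array([117.3,  19.6]), -72.5)
caddy (array([490.8, 337.5]), array([220.9, 120.1]), 16.4) handle (array([491.7, 339.2]), array([118.4,  20.6]), -73.85)
caddy (array([490.4, 337.3]), array([221.9, 120. ]), 17.2) handle (array([489.6, 338.7]), array([118.7,  22.9]), -72.85)
at [ 536.9 -255.6   83.2] yaw 62.3 tilt 0.08 t 16.65 open 0.083
{"jaw":0,"offset":[0, 0, -35],"rot":[0,0,-0.0]}, {"jaw":0,"offset":[0, 0, -36],"rot":[0,0,-0.0]}, {"jaw":0,"offset":[0, 0, -35],"rot":[0,0,-0.0]}, {"jaw":0,"offset":[-1, 0, -36],"rot":[0,0,-0.0]}, {"jaw":0,"offset":[41, -16, -12],"rot":[0,0,-3.5]}
{"jaw":0,"offset":[41, -13, -12],"rot":[0,0,-3.6]}, {"jaw":0,"offset":[42, -11, -12],"rot":[0,0,-3.5]}, {"jaw":0,"offset":[43, -8, -12],"rot":[0,0,-3.6]}, {"jaw":0,"offset":[43, -6, -12],"rot":[0,0,-3.5]}, {"jaw":0,"offset":[51, -6, 3],"rot":[0,0,-3.4]}
{"jaw":0,"offset":[51, -3, 2],"rot":[0,0,-3.4]}, {"jaw":0,"offset":[51, 0, 3],"rot":[0,0,-3.4]}, {"jaw":0,"offset":[51, 3, 2],"rot":[0,0,-3.4]}, {"jaw":0,"offset":[51, 7, 3],"rot":[0,0,-3.4]}, {"jaw":0,"offset":[50, 9, 2],"rot":[0,0,-3.3]}
{"jaw":0,"offset":[49, 12, 3],"rot":[0,0,-3.4]}, {"jaw":0,"offset":[49, 16, 2],"rot":[0,0,-3.3]}, {"jaw":0,"offset":[0, 0, 0],"rot":[0,0,-0.0]}, {"jaw":0,"offset":[0, 0, 0],"rot":[0,0,-0.0]}, {"jaw":0,"offset":[0, 0, 0],"rot":[0,0,-0.0]}
rows 20 end [585.2 367.8 265.2] 107.0
```

Emit:
{"name": "apply_moves", "arguments": {
  "moves": [
    {"jaw": 0,"offset": [0,0,-20],"rot": [0,0,0]},
    {"jaw": 0,"offset": [0,0,-35],"rot": [0,0,0]},
    {"jaw": 0,"offset": [0,0,-40],"rot": [0,0,0]},
    {"jaw": 0,"offset": [-1,0,-47],"rot": [0,0,0]},
    {"jaw": 0,"offset": [41,-16,-12],"rot": [0,0,-3.5]}
  ]
}}

```text
time_s: 17.27
eef_pos: [0.5422, -0.2154, 0.2417]
eef_rot: [0.004, 0.84, 0.542, 0.001]
wrist_force: [1.3, 0.9, -0.6]
opening: 0.082
grasp_force: 61.4
```

Emit:
{"name": "apply_moves", "arguments": {
  "moves": [
    {"jaw": 0,"offset": [41,-13,-12],"rot": [0,0,-3.6]},
    {"jaw": 0,"offset": [42,-11,-12],"rot": [0,0,-3.5]},
    {"jaw": 0,"offset": [43,-8,-12],"rot": [0,0,-3.6]},
    {"jaw": 0,"offset": [43,-6,-12],"rot": [0,0,-3.5]},
    {"jaw": 0,"offset": [51,-6,3],"rot": [0,0,-3.4]}
  ]
}}

```text
time_s: 17.9
eef_pos: [0.5631, 0.0123, 0.284]
eef_rot: [0.002, 0.746, 0.666, 0.001]
wrist_force: [0.1, 1.2, -0.8]
opening: 0.083
grasp_force: 61.3
```

Emit:
{"name": "apply_moves", "arguments": {
  "moves": [
    {"jaw": 0,"offset": [51,-3,2],"rot": [0,0,-3.4]},
    {"jaw": 0,"offset": [51,0,3],"rot": [0,0,-3.4]},
    {"jaw": 0,"offset": [51,3,2],"rot": [0,0,-3.4]},
    {"jaw": 0,"offset": [51,7,3],"rot": [0,0,-3.4]},
    {"jaw": 0,"offset": [50,9,2],"rot": [0,0,-3.3]}
  ]
}}

```text
time_s: 18.52
eef_pos: [0.5774, 0.2679, 0.2704]
eef_rot: [0.0, 0.64, 0.768, 0.0]
wrist_force: [-0.0, -0.2, -1.0]
opening: 0.085
grasp_force: 61.3
```

Emit:
{"name": "apply_moves", "arguments": {
  "moves": [
    {"jaw": 0,"offset": [49,12,3],"rot": [0,0,-3.4]},
    {"jaw": 0,"offset": [49,16,2],"rot": [0,0,-3.3]},
    {"jaw": 0,"offset": [0,0,0],"rot": [0,0,0]},
    {"jaw": 0,"offset": [0,0,0],"rot": [0,0,0]},
    {"jaw": 0,"offset": [0,0,0],"rot": [0,0,0]}
  ]
}}

```text
time_s: 19.15
eef_pos: [0.5848, 0.3669, 0.2649]
eef_rot: [0.0, 0.596, 0.803, 0.0]
wrist_force: [0.2, -0.3, 0.2]
opening: 0.086
grasp_force: 61.3
```

```bash
python3 -c "
from h import *
c,a=(490.3,338.5),17
P,R,o=pose();print(o['time_s'],o['opening'],P)
p,W=wcloud('w6.png');walls(W,c,a)
m=masks(p)['orange']
q=m&box(W,.5,.65,.25,.5,.19,.3);X=loc(W[q],c,a);print('held',np.percentile(X,[2,50,98],axis=0).round(1).tolist())
print('tcp',loc(P[None]/1000,c,a));plan([(*P,100,107,3)],0)
for n in('top','scene'): print(n);walls(cloud(n,shot(n)[1]),c,a)
"
```

```text
19.15 0.08576621462260882 [584.8360052  366.88616481 264.90459472]
(-94, -86) 643 x [-92.9 -88.  -84.3] yawerr 0.8
(-64, -56) 370 x [-62.1 -58.8 -57.2] yawerr -0.1
(-48, -40) 295 x [-43.  -40.5 -38.4] yawerr 0.1
(40, 48) 333 x [42.3 44.6 46.5] yawerr 0.1
(56, 64) 331 x [61.  63.2 65.1] yawerr -0.1
(86, 94) 254 x [88.  89.8 92. ] yawerr -0.5
(102, 112) 213 x [107.7 109.8 111. ] yawerr 0.5
y [-50.2  54.4]
held [[96.5, -28.6], [100.2, 23.1], [103.7, 40.4]]
tcp [[98.70454278 -0.49382859]]
at [584.9 366.8 264.9] yaw 106.9 tilt 0.03 t 19.2 open 0.084Traceback (most recent call last):
  File "<string>", line 8, in <module>
    print('tcp',loc(P[None]/1000,c,a));plan([(*P,100,107,3)],0)
                                       ~~~~^^^^^^^^^^^^^^^^^^^^
  File "h.py", line 34, in plan
    for x,y,z,yw,n in wps:
        ^^^^^^^^^^
ValueError: too many values to unpack (expected 5)
```

Emit:
{"name": "apply_moves", "arguments": {
  "moves": [
    {"jaw": 0,"offset": [0,0,20],"rot": [0,0,0]},
    {"jaw": 0,"offset": [0,0,40],"rot": [0,0,0]},
    {"jaw": 0,"offset": [0,0,40],"rot": [0,0,0]},
    {"jaw": 0,"offset": [0,0,20],"rot": [0,0,0]},
    {"jaw": 0,"offset": [0,0,10],"rot": [0,0,0]}
  ]
}}

```text
time_s: 19.82
eef_pos: [0.5841, 0.3676, 0.1326]
eef_rot: [-0.001, 0.595, 0.804, -0.001]
wrist_force: [0.2, -0.2, -0.9]
opening: 0.083
grasp_force: 61.2
```

Emit:
{"name": "apply_moves", "arguments": {
  "moves": [
    {"jaw": 0,"offset": [0,0,8],"rot": [0,0,0]},
    {"jaw": 0,"offset": [0,0,6],"rot": [0,0,0]},
    {"jaw": 0,"offset": [0,0,4],"rot": [0,0,0]},
    {"jaw": 0,"offset": [0,0,0],"rot": [0,0,0]},
    {"jaw": 0,"offset": [0,0,0],"rot": [0,0,0]}
  ]
}}

```text
time_s: 20.45
eef_pos: [0.5848, 0.3683, 0.1168]
eef_rot: [0.0, 0.595, 0.804, 0.0]
wrist_force: [-0.0, -0.4, -1.6]
opening: 0.083
grasp_force: 61.2
```

No contact force, so the pane is in the lane. I'll lower it the rest of the way, release it and move over to the handle.

Emit:
{"name": "apply_moves", "arguments": {
  "moves": [
    {"jaw": 0,"offset": [0,0,8],"rot": [0,0,0]},
    {"jaw": 0,"offset": [0,0,10],"rot": [0,0,0]},
    {"jaw": 0,"offset": [0,0,9],"rot": [0,0,0]},
    {"jaw": 0,"offset": [0,0,6],"rot": [0,0,0]},
    {"jaw": 0,"offset": [0,0,2],"rot": [0,0,0]}
  ]
}}

```text
time_s: 21.08
eef_pos: [0.5842, 0.368, 0.0804]
eef_rot: [-0.0, 0.595, 0.804, -0.0]
wrist_force: [-0.3, 0.6, -1.0]
opening: 0.08
grasp_force: 61.2
```

Emit:
{"name": "apply_moves", "arguments": {
  "moves": [
    {"jaw": 0,"offset": [0,0,1],"rot": [0,0,0]},
    {"jaw": 0,"offset": [0,0,0],"rot": [0,0,0]},
    {"jaw": 0.3,"offset": [0,0,0],"rot": [0,0,0]},
    {"jaw": 0.3,"offset": [0,0,0],"rot": [0,0,0]},
    {"jaw": 0.3,"offset": [0,0,0],"rot": [0,0,0]}
  ]
}}

```text
time_s: 21.7
eef_pos: [0.5847, 0.3682, 0.0805]
eef_rot: [0.0, 0.595, 0.804, 0.0]
wrist_force: [0.8, 0.4, -0.0]
opening: 0.297
grasp_force: 0.0
```

Emit:
{"name": "apply_moves", "arguments": {
  "moves": [
    {"jaw": 0.3,"offset": [0,0,-20],"rot": [0,0,0]},
    {"jaw": 0.3,"offset": [0,0,-40],"rot": [0,0,0]},
    {"jaw": 0.3,"offset": [0,0,-50],"rot": [0,0,0]},
    {"jaw": 0.3,"offset": [0,0,-50],"rot": [0,0,0]},
    {"jaw": 0.3,"offset": [0,0,0],"rot": [0,0,0]}
  ]
}}

```text
time_s: 22.32
eef_pos: [0.5875, 0.3695, 0.2489]
eef_rot: [0.003, 0.595, 0.804, 0.005]
wrist_force: [0.5, 0.3, -0.4]
opening: 0.304
grasp_force: 0.0
```

```bash
python3 -c "
from h import *
c,a=(490.3,338.5),17
p,W=wcloud('w7.png')
m=masks(p)['orange']
for lx in(-98,98):
    L=loc(W,c,a);q=m&(abs(L[...,0]-lx)<20)&(abs(L[...,1])<60)&(W[...,2]>.1)&(W[...,2]<.13);X=L[q];print('pane',lx,q.sum(),np.percentile(X,[2,50,98],axis=0).round(1).tolist() if q.any() else '',W[q][:,2].max() if q.any() else '')
caddy()
k=box(W,.35,.65,.15,.5,.142,.16);print('w handle',rect(W[k][:,:2]))
plan([(489.9,338.7,240,107,4),(489.9,338.7,240,107,1)],.6)
"
```

```text
pane -98 510 [[-99.0, -34.4], [-94.6, 5.8], [-91.2, 42.2]] 0.11686972745479576
pane 98 699 [[97.1, -36.1], [100.2, 4.8], [103.6, 41.1]] 0.1167471420156167
caddy (array([489.2, 336.2]), array([219. , 111.6]), 16.93) handle (array([492.4, 330.7]), array([97.4, 20.1]), -73.77)
caddy (array([490.5, 338.5]), array([221.1, 118.2]), 17.19) handle (array([490.8, 339.1]), array([119.3,  20.5]), -72.75)
caddy (array([490. , 338.4]), array([222.2, 118.2]), 17.19) handle (array([490.1, 338.9]), array([119.3,  22.1]), -72.75)
w handle (array([491.3, 341.2]), array([116.3,  21.1]), -73.29)
at [584.3 368.  240.5] yaw 107.0 tilt 0.0 t 22.475 open 0.299
{"jaw":0.6,"offset":[0, -25, 0],"rot":[0,0,-0.0]}, {"jaw":0.6,"offset":[0, -25, 0],"rot":[0,0,-0.0]}, {"jaw":0.6,"offset":[0, -24, 0],"rot":[0,0,-0.0]}, {"jaw":0.6,"offset":[0, -25, 1],"rot":[0,0,-0.0]}, {"jaw":0.6,"offset":[0, 0, 0],"rot":[0,0,-0.0]}
rows 5 end [489.6 339.1 239.5] 107.0
```

View pics/w7.png

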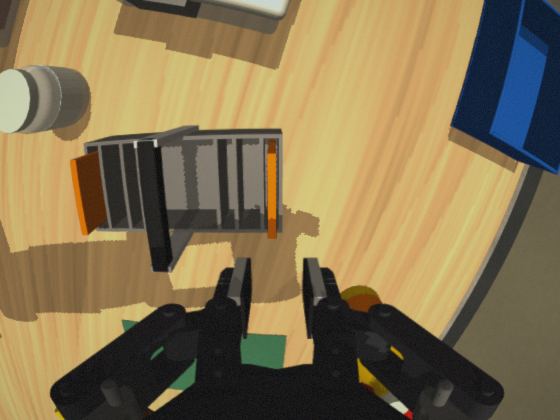

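The picture shows both orange panes standing in the end lanes, at (88,190) and (272,190), with the handle at (155,200). Next I'll grip the handle.

Emit:
{"name": "apply_moves", "arguments": {
  "moves": [
    {"jaw": 0.6,"offset": [0,-25,0],"rot": [0,0,0]},
    {"jaw": 0.6,"offset": [0,-25,0],"rot": [0,0,0]},
    {"jaw": 0.6,"offset": [0,-25,0],"rot": [0,0,0]},
    {"jaw": 0.6,"offset": [0,-24,0],"rot": [0,0,0]},
    {"jaw": 0.6,"offset": [0,0,0],"rot": [0,0,0]}
  ]
}}

```text
time_s: 23.1
eef_pos: [0.4881, 0.3388, 0.239]
eef_rot: [-0.001, 0.595, 0.804, -0.001]
wrist_force: [-0.0, -0.6, 0.4]
opening: 0.599
grasp_force: 0.0
```

Emit:
{"name": "apply_moves", "arguments": {
  "moves": [
    {"jaw": 0.6,"offset": [0,0,0],"rot": [0,0,0]},
    {"jaw": 0.6,"offset": [0,0,30],"rot": [0,0,0]},
    {"jaw": 0.6,"offset": [0,0,35],"rot": [0,0,0]},
    {"jaw": 0.6,"offset": [0,0,30],"rot": [0,0,0]},
    {"jaw": 0.6,"offset": [0,0,22],"rot": [0,0,0]}
  ]
}}

```text
time_s: 23.72
eef_pos: [0.4901, 0.3389, 0.1211]
eef_rot: [-0.001, 0.595, 0.804, -0.001]
wrist_force: [-0.4, -0.5, 0.1]
opening: 0.601
grasp_force: 0.0
```

```bash
python3 -c "
from h import *
P,R,o=pose();print(P,o['wrist_force'])
p,W=wcloud('w8.png');k=box(W,.35,.65,.15,.5,.142,.16);print('w handle',rect(W[k][:,:2]))"
```

```text
[490.05181609 338.93412347 121.06970812] [-0.39677431 -0.51329878  0.06794782]
w handle (array([487.7, 351.2]), array([89.4, 70.2]), 71.7)
```

View pics/w8.png

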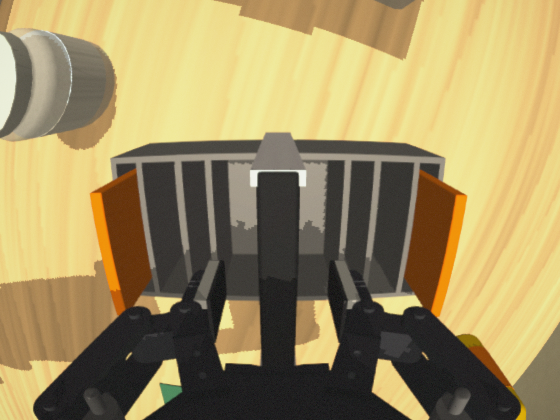

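The handle (278,270) is centred and parallel between the open fingers, with the panes clear on both sides. I'll close and lift.

Emit:
{"name": "apply_moves", "arguments": {
  "moves": [
    {"jaw": 0,"offset": [0,0,0],"rot": [0,0,0]},
    {"jaw": 0,"offset": [0,0,0],"rot": [0,0,0]},
    {"jaw": 0,"offset": [0,0,0],"rot": [0,0,0]},
    {"jaw": 0,"offset": [0,0,0],"rot": [0,0,0]},
    {"jaw": 0,"offset": [0,0,0],"rot": [0,0,0]}
  ]
}}

```text
time_s: 24.4
eef_pos: [0.4908, 0.3395, 0.1245]
eef_rot: [0.001, 0.595, 0.804, 0.001]
wrist_force: [0.9, -0.5, 5.1]
opening: 0.173
grasp_force: 60.5
```

Emit:
{"name": "apply_moves", "arguments": {
  "moves": [
    {"jaw": 0,"offset": [0,0,-5],"rot": [0,0,0]},
    {"jaw": 0,"offset": [0,0,-10],"rot": [0,0,0]},
    {"jaw": 0,"offset": [0,0,-15],"rot": [0,0,0]},
    {"jaw": 0,"offset": [0,0,-20],"rot": [0,0,0]},
    {"jaw": 0,"offset": [0,0,-10],"rot": [0,0,0]}
  ]
}}

```text
time_s: 25.02
eef_pos: [0.4906, 0.3395, 0.1853]
eef_rot: [0.001, 0.595, 0.804, 0.001]
wrist_force: [0.5, -0.4, -5.7]
opening: 0.175
grasp_force: 59.2
```

```bash
python3 -c "
from h import *
P,R,o=pose();print(P,o['wrist_force'],o['opening'])
for n in('top','scene'):
    W=cloud(n,shot(n)[1]);k=box(W,.33,.68,.15,.52,.126,.138);print(n,rect(W[k][:,:2]),k.sum())
plan([(566,19.5,P[2],103.1,12)],0)"
```

```text
[490.57470988 339.53569512 185.25735458] [ 0.47986242 -0.36675185 -5.73631456] 0.17517546568391346
top (array([490.9, 326.5]), array([217.7,  91.8]), 19.06) 414
scene (array([476.6, 407.7]), array([259. , 219.7]), -76.52) 805
at [490.8 339.7 185.2] yaw 107.0 tilt 0.18 t 25.125 open 0.174
{"jaw":0,"offset":[-27, -2, 0],"rot":[0,0,0.3]}, {"jaw":0,"offset":[-27, -2, 0],"rot":[0,0,0.3]}, {"jaw":0,"offset":[-27, -1, 0],"rot":[0,0,0.3]}, {"jaw":0,"offset":[-27, -1, 0],"rot":[0,0,0.3]}, {"jaw":0,"offset":[-28, -1, 0],"rot":[0,0,0.3]}
{"jaw":0,"offset":[-28, -1, 0],"rot":[0,0,0.3]}, {"jaw":0,"offset":[-27, -1, 0],"rot":[0,0,0.3]}, {"jaw":0,"offset":[-28, -1, 0],"rot":[0,0,0.4]}, {"jaw":0,"offset":[-27, -1, 0],"rot":[0,0,0.3]}, {"jaw":0,"offset":[-28, 0, 0],"rot":[0,0,0.4]}
{"jaw":0,"offset":[-27, -1, 0],"rot":[0,0,0.3]}, {"jaw":0,"offset":[-28, 0, 0],"rot":[0,0,0.4]}, rows 12 end [566.   19.1 185.2] 103.1
```

Emit:
{"name": "apply_moves", "arguments": {
  "moves": [
    {"jaw": 0,"offset": [-8,-1,0],"rot": [0,0,0.3]},
    {"jaw": 0,"offset": [-16,-1,0],"rot": [0,0,0.3]},
    {"jaw": 0,"offset": [-24,-1,0],"rot": [0,0,0.3]},
    {"jaw": 0,"offset": [-27,-1,0],"rot": [0,0,0.3]},
    {"jaw": 0,"offset": [-30,-1,0],"rot": [0,0,0.3]}
  ]
}}

```text
time_s: 25.75
eef_pos: [0.5143, 0.235, 0.1825]
eef_rot: [-0.0, 0.606, 0.796, -0.001]
wrist_force: [-0.2, 0.8, -5.3]
opening: 0.172
grasp_force: 59.2
```

Emit:
{"name": "apply_moves", "arguments": {
  "moves": [
    {"jaw": 0,"offset": [-30,-1,0],"rot": [0,0,0.3]},
    {"jaw": 0,"offset": [-30,-1,0],"rot": [0,0,0.3]},
    {"jaw": 0,"offset": [-30,-1,0],"rot": [0,0,0.3]},
    {"jaw": 0,"offset": [-30,-1,0],"rot": [0,0,0.3]},
    {"jaw": 0,"offset": [-30,-1,0],"rot": [0,0,0.3]}
  ]
}}

```text
time_s: 26.38
eef_pos: [0.5478, 0.0886, 0.1826]
eef_rot: [-0.0, 0.616, 0.788, -0.001]
wrist_force: [0.4, 0.2, -5.0]
opening: 0.174
grasp_force: 59.2
```

Emit:
{"name": "apply_moves", "arguments": {
  "moves": [
    {"jaw": 0,"offset": [-28,-1,0],"rot": [0,0,0.3]},
    {"jaw": 0,"offset": [-22,-1,0],"rot": [0,0,0.3]},
    {"jaw": 0,"offset": [-14,0,0],"rot": [0,0,0.3]},
    {"jaw": 0,"offset": [-8,0,0],"rot": [0,0,0]},
    {"jaw": 0,"offset": [0,0,0],"rot": [0,0,0]}
  ]
}}

```text
time_s: 27.0
eef_pos: [0.5632, 0.0201, 0.1831]
eef_rot: [-0.0, 0.622, 0.783, -0.0]
wrist_force: [-0.1, 0.4, -5.8]
opening: 0.174
grasp_force: 59.2
```

```bash
cat >> h.py <<'E'
def matcaddy(f=None,lift=0):
    """caddy and mat from the fixed views, caddy raised by lift (m)"""
    for n in('top','scene','wrist'):
        if n=='wrist': p,W=wcloud(f)
        else: p,d=shot(n);W=cloud(n,d)
        g=masks(p)['green']&box(W,.38,.75,-.15,.2,-.012,.016)
        k=box(W,.4,.75,-.15,.2,.0665+lift,.0775+lift)&~masks(p)['orange']
        print(n,'mat',rect(W[g][:,:2]),'caddy',rect(W[k][:,:2]),k.sum())
        walls_at=loc(W[k],(566,19.5),13.1);h,e=np.histogram(walls_at[:,0],np.arange(-120,121,3));print('  wallx',[(int(a),int(b)) for a,b in zip(e,h) if b>(15 if n!='wrist' else 120)])
E
python3 -c "
from h import *
P,R,o=pose();print(P,o['wrist_force'],o['opening'])
plan([(566,19.5,135,103.1,5)],0)
matcaddy('w9.png',(P[2]-124.5)/1000)"
```

```text
[563.16912283  20.05475405 183.11864315] [-0.10909985  0.41893056 -5.79482032] 0.17355770403930862
at [563.2  20.1 183.1] yaw 103.1 tilt 0.02 t 27.0 open 0.174
{"jaw":0,"offset":[0, 1, 10],"rot":[0,0,-0.0]}, {"jaw":0,"offset":[0, 0, 10],"rot":[0,0,-0.0]}, {"jaw":0,"offset":[0, 1, 9],"rot":[0,0,-0.0]}, {"jaw":0,"offset":[-1, 0, 10],"rot":[0,0,-0.0]}, {"jaw":0,"offset":[0, 1, 9],"rot":[0,0,-0.0]}
rows 5 end [566.3  19.8 135.1] 103.1
top mat (array([565.7,  19.9]), array([267.6, 156.7]), 13.36) caddy (array([617.1,  51. ]), array([362.7, 154.9]), 28.34) 263
  wallx [(-114, 25), (-69, 21), (-66, 16)]
scene mat (array([565.5,  19.5]), array([267.1, 156.8]), 13.19) caddy (array([619.7,  50. ]), array([363. , 153.7]), 28.54) 711
  wallx [(-96, 33), (-93, 32), (-90, 35), (-66, 20), (36, 20), (39, 49), (54, 17), (57, 37), (60, 33), (96, 20), (99, 40), (102, 37), (105, 37)]
wrist mat (array([553.2,  83.8]), array([267.7,  32.9]), 12.91) caddy (array([621.7,  54. ]), array([350.7, 155.2]), 27.93) 10231
  wallx [(-93, 482), (-90, 774), (-66, 436), (-63, 703), (-48, 260), (-45, 724), (-42, 209), (36, 215), (39, 709), (42, 254), (57, 681), (60, 435), (84, 726), (87, 388)]
```

View pics/w9.png

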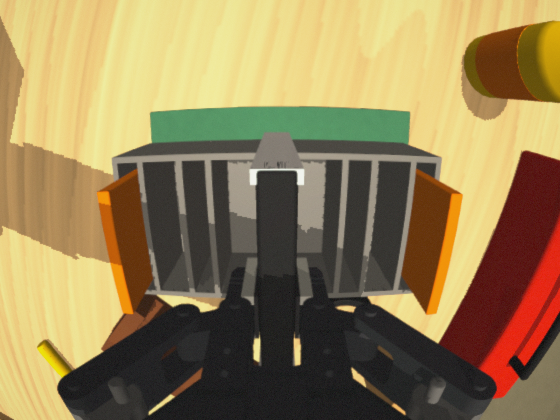

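The loaded caddy hangs over the mat with the panes upright at (120,240) and (435,240), and it is parallel to the mat edge at (280,125). It needs about 3 mm along tool y, then I'll set it down.

Emit:
{"name": "apply_moves", "arguments": {
  "moves": [
    {"jaw": 0,"offset": [0,1,6],"rot": [0,0,0]},
    {"jaw": 0,"offset": [0,1,12],"rot": [0,0,0]},
    {"jaw": 0,"offset": [0,1,12],"rot": [0,0,0]},
    {"jaw": 0,"offset": [0,0,9],"rot": [0,0,0]},
    {"jaw": 0,"offset": [0,0,5],"rot": [0,0,0]}
  ]
}}

```text
time_s: 27.78
eef_pos: [0.5657, 0.0211, 0.1382]
eef_rot: [-0.001, 0.622, 0.783, -0.0]
wrist_force: [-0.4, 0.2, -5.7]
opening: 0.178
grasp_force: 59.2
```

Emit:
{"name": "apply_moves", "arguments": {
  "moves": [
    {"jaw": 0,"offset": [0,0,0],"rot": [0,0,0]},
    {"jaw": 0,"offset": [0,0,4],"rot": [0,0,0]},
    {"jaw": 0,"offset": [0,0,3],"rot": [0,0,0]},
    {"jaw": 0,"offset": [0,0,2],"rot": [0,0,0]},
    {"jaw": 0,"offset": [0,0,0],"rot": [0,0,0]}
  ]
}}

```text
time_s: 28.4
eef_pos: [0.566, 0.021, 0.1301]
eef_rot: [-0.0, 0.622, 0.783, -0.0]
wrist_force: [-0.0, -0.6, -5.7]
opening: 0.178
grasp_force: 59.2
```

```bash
python3 -c "
from h import *
P,R,o=pose();print(P,o['wrist_force'])
matcaddy(None,.003)
plan([(566.2,20.5,127,103.2,2)],0)"
```

```text
[566.04808792  21.00771658 130.12208067] [-0.03805442 -0.62692559 -5.72535328]
top mat (array([566. ,  19.5]), array([266.4, 156.3]), 13.12) caddy (array([596.3,  26.2]), array([346.3, 294.8]), 89.2) 218
  wallx [(-111, 16), (-93, 16), (-66, 18)]
scene mat (array([607. , -29.4]), array([302.9, 181.2]), 39.48) caddy (array([617.6,  45.8]), array([352.8, 148.9]), 26.1) 762
  wallx [(-96, 28), (-90, 38), (-87, 32), (-63, 29), (-60, 17), (39, 23), (42, 54), (57, 17), (60, 40), (63, 35), (99, 25), (102, 24), (105, 33), (108, 53)]
wrist mat (array([553.2,  84. ]), array([268.1,  33.3]), 12.88) caddy (array([595.4,  16.6]), array([335. , 292.4]), -89.58) 11339
  wallx [(-105, 121), (-93, 188), (-90, 362), (-87, 993), (-63, 408), (-60, 879), (-45, 244), (-42, 703), (-39, 359), (39, 197), (42, 828), (45, 289), (60, 823), (63, 452), (87, 892), (90, 411), (105, 126)]
at [566.3  21.  130.5] yaw 103.1 tilt 0.02 t 28.55 open 0.176
{"jaw":0,"offset":[0, 0, 2],"rot":[0,0,-0.1]}, {"jaw":0,"offset":[0, 0, 1],"rot":[0,0,-0.0]}, rows 2 end [566.3  21.  127.5] 103.2
```

Emit:
{"name": "apply_moves", "arguments": {
  "moves": [
    {"jaw": 0,"offset": [0,0,2],"rot": [0,0,0]},
    {"jaw": 0,"offset": [0,0,1],"rot": [0,0,0]},
    {"jaw": 0,"offset": [0,0,1],"rot": [0,0,0]},
    {"jaw": 0,"offset": [0,0,0],"rot": [0,0,0]},
    {"jaw": 0,"offset": [0,0,0],"rot": [0,0,0]}
  ]
}}

```text
time_s: 29.18
eef_pos: [0.5661, 0.0209, 0.1275]
eef_rot: [0.0, 0.622, 0.783, -0.0]
wrist_force: [-5.9, -0.1, 5.3]
opening: 0.173
grasp_force: 60.7
```

Emit:
{"name": "apply_moves", "arguments": {
  "moves": [
    {"jaw": 0.15,"offset": [0,0,0],"rot": [0,0,0]},
    {"jaw": 0.5,"offset": [0,0,0],"rot": [0,0,0]},
    {"jaw": 0.6,"offset": [0,0,0],"rot": [0,0,0]},
    {"jaw": 0.6,"offset": [0,0,0],"rot": [0,0,0]},
    {"jaw": 0.6,"offset": [0,0,0],"rot": [0,0,0]}
  ]
}}

```text
time_s: 29.8
eef_pos: [0.5663, 0.021, 0.1263]
eef_rot: [0.0, 0.622, 0.783, 0.0]
wrist_force: [0.1, 0.1, -0.2]
opening: 0.601
grasp_force: 0.0
```

Emit:
{"name": "apply_moves", "arguments": {
  "moves": [
    {"jaw": 0.6,"offset": [0,0,-10],"rot": [0,0,0]},
    {"jaw": 0.6,"offset": [0,0,-30],"rot": [0,0,0]},
    {"jaw": 0.6,"offset": [0,0,-40],"rot": [0,0,0]},
    {"jaw": 0.6,"offset": [0,0,-40],"rot": [0,0,0]},
    {"jaw": 0.6,"offset": [0,0,0],"rot": [0,0,0]}
  ]
}}

```text
time_s: 30.42
eef_pos: [0.5686, 0.0206, 0.2513]
eef_rot: [0.004, 0.622, 0.783, 0.002]
wrist_force: [0.6, -0.2, 0.5]
opening: 0.6
grasp_force: 0.0
```

```bash
python3 -c "
from h import *
P,R,o=pose();print(P,o['time_s'])
# end approach point for the swing-back: robot-side of bar: far side (local +x) of bar at theta 1.54
a=barpt(1.54,170,-60);b=barpt(1.54,170,-30);print(a,b)
plan([(480,-200,240,80,6),(*a,220,62.3,8),(*a,220,62.3,1)],0)"
```

```text
[568.62337734  20.63383325 251.31097292] 30.425
[ 593.81932517 -480.12535945] [ 567.69950614 -465.36883365]
at [568.6  20.6 251.3] yaw 103.1 tilt 0.49 t 30.425 open 0.6
{"jaw":0,"offset":[-32, -23, 2],"rot":[0,0,3.8]}, {"jaw":0,"offset":[-34, -20, 2],"rot":[0,0,3.9]}, {"jaw":0,"offset":[-35, -18, 2],"rot":[0,0,3.8]}, {"jaw":0,"offset":[-37, -16, 2],"rot":[0,0,3.9]}, {"jaw":0,"offset":[-37, -13, 2],"rot":[0,0,3.8]}
{"jaw":0,"offset":[-38, -11, 1],"rot":[0,0,3.9]}, {"jaw":0,"offset":[-32, 20, 3],"rot":[0,0,2.2]}, {"jaw":0,"offset":[-31, 21, 2],"rot":[0,0,2.2]}, {"jaw":0,"offset":[-30, 23, 3],"rot":[0,0,2.2]}, {"jaw":0,"offset":[-30, 24, 2],"rot":[0,0,2.2]}
{"jaw":0,"offset":[-29, 25, 3],"rot":[0,0,2.2]}, {"jaw":0,"offset":[-28, 26, 2],"rot":[0,0,2.2]}, {"jaw":0,"offset":[-26, 26, 3],"rot":[0,0,2.2]}, {"jaw":0,"offset":[-26, 28, 2],"rot":[0,0,2.3]}, {"jaw":0,"offset":[0, 0, 0],"rot":[0,0,-0.0]}
rows 15 end [ 593.9 -480.3  220.3] 62.3
```

Emit:
{"name": "apply_moves", "arguments": {
  "moves": [
    {"jaw": 0.6,"offset": [-32,-23,2],"rot": [0,0,3.8]},
    {"jaw": 0,"offset": [-34,-20,2],"rot": [0,0,3.9]},
    {"jaw": 0,"offset": [-35,-18,2],"rot": [0,0,3.8]},
    {"jaw": 0,"offset": [-37,-16,2],"rot": [0,0,3.9]},
    {"jaw": 0,"offset": [-37,-13,2],"rot": [0,0,3.8]}
  ]
}}

```text
time_s: 31.05
eef_pos: [0.4917, -0.1635, 0.2357]
eef_rot: [-0.0, 0.745, 0.668, -0.0]
wrist_force: [0.3, -0.4, 0.2]
opening: 0.002
grasp_force: 0.0
```

Emit:
{"name": "apply_moves", "arguments": {
  "moves": [
    {"jaw": 0,"offset": [-38,-11,1],"rot": [0,0,3.9]},
    {"jaw": 0,"offset": [-32,20,3],"rot": [0,0,2.2]},
    {"jaw": 0,"offset": [-31,21,2],"rot": [0,0,2.2]},
    {"jaw": 0,"offset": [-30,23,3],"rot": [0,0,2.2]},
    {"jaw": 0,"offset": [-30,24,2],"rot": [0,0,2.2]}
  ]
}}

```text
time_s: 31.68
eef_pos: [0.5351, -0.3401, 0.2244]
eef_rot: [-0.001, 0.814, 0.582, -0.0]
wrist_force: [0.3, 0.2, -0.1]
opening: -0.001
grasp_force: 0.0
```

Emit:
{"name": "apply_moves", "arguments": {
  "moves": [
    {"jaw": 0,"offset": [-29,25,3],"rot": [0,0,2.2]},
    {"jaw": 0,"offset": [-28,26,2],"rot": [0,0,2.2]},
    {"jaw": 0,"offset": [-26,26,3],"rot": [0,0,2.2]},
    {"jaw": 0,"offset": [-26,28,2],"rot": [0,0,2.3]},
    {"jaw": 0,"offset": [0,0,0],"rot": [0,0,0]}
  ]
}}

```text
time_s: 32.3
eef_pos: [0.5906, -0.4817, 0.2126]
eef_rot: [-0.001, 0.856, 0.516, -0.0]
wrist_force: [0.1, 0.7, -0.3]
opening: 0.003
grasp_force: 0.0
```

```bash
python3 -c "
from h import *
P,R,o=pose();print(P,o['time_s'])
for n in('top','scene'):
    p,d=shot(n,n+'9.png');W=cloud(n,d);L=loc(W,(565.8,19.6),13.15);b=(abs(L[...,0])<140)&(abs(L[...,1])<80)
    k=b&(W[...,2]>.0695)&(W[...,2]<.0805)&~masks(p)['orange'];print(n,'caddy',rect(W[k][:,:2]))
    k=b&(W[...,2]>.147)&(W[...,2]<.16);print('handle',rect(W[k][:,:2]))
    g=masks(p)['green']&b;print('mat',rect(W[g][:,:2]))
bar()
a=barpt(1.54,170,-60);b=barpt(1.54,170,-32)
plan([(*a,127,62.3,4),(*b,127,62.3,1)]+[(*barpt(t,170,-24),127,62.3,1) for t in np.linspace(1.54,.15,17)],0)"
```

```text
[ 590.61874251 -481.73908203  212.5802015 ] 32.3
top caddy (array([566.9,  35.7]), array([219.2, 104.1]), 13.04)
handle (array([566.5,  35.3]), array([115.4,  19.9]), -77.18)
mat (array([565.7,  19.6]), array([266.9, 156.2]), 13.35)
scene caddy (array([569.3,  36.7]), array([220., 117.]), 11.58)
handle (array([568.1,  34.8]), array([118.2,  20.2]), -76.81)
mat (array([567.2,  16.8]), array([269., 154.]), 14.52)
bar (array([ 559.5, -419.9]), np.float64(243.3), np.float64(-118.1)) 314 theta 89.6
at [ 591.1 -479.   214.6] yaw 62.3 tilt 0.1 t 32.45 open -0.003
{"jaw":0,"offset":[0, 1, 22],"rot":[0,0,0.0]}, {"jaw":0,"offset":[0, 1, 22],"rot":[0,0,0.0]}, {"jaw":0,"offset":[0, 0, 22],"rot":[0,0,0.0]}, {"jaw":0,"offset":[0, 1, 22],"rot":[0,0,0.0]}, {"jaw":0,"offset":[1, -28, 0],"rot":[0,0,0.0]}
{"jaw":0,"offset":[0, -8, 0],"rot":[0,0,0.0]}, {"jaw":0,"offset":[-1, -15, 0],"rot":[0,0,0.0]}, {"jaw":0,"offset":[1, -15, 0],"rot":[0,0,0.0]}, {"jaw":0,"offset":[1, -15, 0],"rot":[0,0,0.0]}, {"jaw":0,"offset":[3, -14, 0],"rot":[0,0,0.0]}
{"jaw":0,"offset":[4, -15, 0],"rot":[0,0,0.0]}, {"jaw":0,"offset":[6, -14, 0],"rot":[0,0,0.0]}, {"jaw":0,"offset":[6, -13, 0],"rot":[0,0,0.0]}, {"jaw":0,"offset":[8, -13, 0],"rot":[0,0,0.0]}, {"jaw":0,"offset":[9, -12, 0],"rot":[0,0,0.0]}
{"jaw":0,"offset":[10, -11, 0],"rot":[0,0,0.0]}, {"jaw":0,"offset":[10, -10, 0],"rot":[0,0,0.0]}, {"jaw":0,"offset":[12, -10, 0],"rot":[0,0,0.0]}, {"jaw":0,"offset":[12, -8, 0],"rot":[0,0,0.0]}, {"jaw":0,"offset":[13, -7, 0],"rot":[0,0,0.0]}
{"jaw":0,"offset":[14, -6, 0],"rot":[0,0,0.0]}, {"jaw":0,"offset":[14, -5, 0],"rot":[0,0,0.0]}, rows 22 end [ 457.  -269.7  126.6] 62.3
```

The caddy has been knocked about 16 mm since I set it down: it now reads (567.5,35.5), while the tool released it at (566,21). I'll re-centre it before returning the bar.

```bash
python3 -c "
from h import *
plan([(500,-200,245,80,7),(567.3,35.2,245,103,6),(567.3,35.2,245,103,2)],.6)"
```

```text
at [ 591.1 -479.   214.6] yaw 62.3 tilt 0.1 t 32.45 open -0.003
{"jaw":0.6,"offset":[29, -30, -4],"rot":[0,0,-2.5]}, {"jaw":0.6,"offset":[31, -29, -4],"rot":[0,0,-2.5]}, {"jaw":0.6,"offset":[32, -27, -4],"rot":[0,0,-2.5]}, {"jaw":0.6,"offset":[33, -26, -5],"rot":[0,0,-2.5]}, {"jaw":0.6,"offset":[34, -25, -4],"rot":[0,0,-2.6]}
{"jaw":0.6,"offset":[35, -23, -5],"rot":[0,0,-2.5]}, {"jaw":0.6,"offset":[36, -21, -4],"rot":[0,0,-2.6]}, {"jaw":0.6,"offset":[40, 4, 0],"rot":[0,0,-3.8]}, {"jaw":0.6,"offset":[40, 7, 0],"rot":[0,0,-3.8]}, {"jaw":0.6,"offset":[40, 10, 0],"rot":[0,0,-3.8]}
{"jaw":0.6,"offset":[39, 12, 0],"rot":[0,0,-3.9]}, {"jaw":0.6,"offset":[38, 15, 0],"rot":[0,0,-3.8]}, {"jaw":0.6,"offset":[37, 17, 0],"rot":[0,0,-3.9]}, {"jaw":0.6,"offset":[0, 0, 0],"rot":[0,0,0.0]}, {"jaw":0.6,"offset":[0, 0, 0],"rot":[0,0,0.0]}
rows 15 end [567.2  35.4 244.6] 103.0
```

View pics/scene9.png

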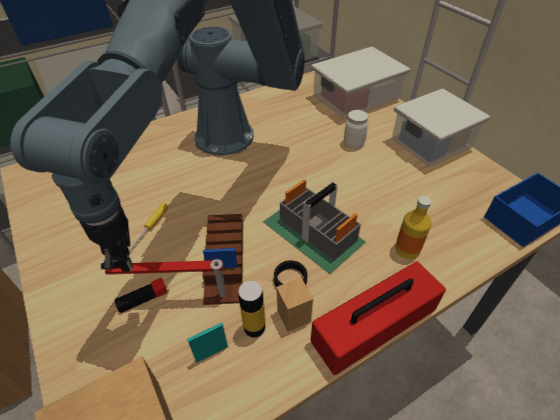

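The scene picture shows the caddy at (318,220) with both panes upright but off-centre on the mat, the bar swung out to the left at (165,267), and the blue pane still in the rack.

Emit:
{"name": "apply_moves", "arguments": {
  "moves": [
    {"jaw": 0.6,"offset": [29,-30,-4],"rot": [0,0,-2.5]},
    {"jaw": 0.6,"offset": [31,-29,-4],"rot": [0,0,-2.5]},
    {"jaw": 0.6,"offset": [32,-27,-4],"rot": [0,0,-2.5]},
    {"jaw": 0.6,"offset": [33,-26,-5],"rot": [0,0,-2.5]},
    {"jaw": 0.6,"offset": [34,-25,-4],"rot": [0,0,-2.6]}
  ]
}}

```text
time_s: 33.08
eef_pos: [0.5255, -0.2774, 0.2371]
eef_rot: [0.0, 0.793, 0.609, 0.0]
wrist_force: [1.2, 0.4, 0.7]
opening: 0.604
grasp_force: 0.0
```

Emit:
{"name": "apply_moves", "arguments": {
  "moves": [
    {"jaw": 0.6,"offset": [35,-23,-5],"rot": [0,0,-2.5]},
    {"jaw": 0.6,"offset": [36,-21,-4],"rot": [0,0,-2.6]},
    {"jaw": 0.6,"offset": [40,4,0],"rot": [0,0,-3.8]},
    {"jaw": 0.6,"offset": [40,7,0],"rot": [0,0,-3.8]},
    {"jaw": 0.6,"offset": [40,10,0],"rot": [0,0,-3.8]}
  ]
}}

```text
time_s: 33.7
eef_pos: [0.5338, -0.081, 0.246]
eef_rot: [0.001, 0.697, 0.717, 0.0]
wrist_force: [-0.5, -0.5, 0.7]
opening: 0.597
grasp_force: 0.0
```

Emit:
{"name": "apply_moves", "arguments": {
  "moves": [
    {"jaw": 0.6,"offset": [39,12,0],"rot": [0,0,-3.9]},
    {"jaw": 0.6,"offset": [38,15,0],"rot": [0,0,-3.8]},
    {"jaw": 0.6,"offset": [37,17,0],"rot": [0,0,-3.9]},
    {"jaw": 0.6,"offset": [0,0,0],"rot": [0,0,0]},
    {"jaw": 0.6,"offset": [0,0,0],"rot": [0,0,0]}
  ]
}}

```text
time_s: 34.33
eef_pos: [0.5671, 0.0348, 0.2456]
eef_rot: [0.0, 0.622, 0.783, -0.0]
wrist_force: [0.1, -0.1, -0.5]
opening: 0.598
grasp_force: 0.0
```

```bash
python3 -c "
from h import *
p,W=wcloud('w10.png');k=box(W,.45,.7,-.1,.15,.147,.16);print('w handle',rect(W[k][:,:2]),'minus wrist bias ~(1.5,2.3)')
plan([(567.3,35.2,126.5,103,5)],.6)
W=cloud('scene',shot('scene')[1]);k=box(W,.45,.7,-.1,.15,.147,.16);print('s handle',rect(W[k][:,:2]))"
```

```text
w handle (array([569.8,  37.4]), array([116.5,  20.3]), -76.8) minus wrist bias ~(1.5,2.3)
at [567.2  34.2 245.5] yaw 103.0 tilt 0.02 t 34.375 open 0.6
{"jaw":0.6,"offset":[0, 0, 24],"rot":[0,0,-0.0]}, {"jaw":0.6,"offset":[0, 0, 24],"rot":[0,0,-0.0]}, {"jaw":0.6,"offset":[0, 0, 24],"rot":[0,0,-0.0]}, {"jaw":0.6,"offset":[0, 0, 24],"rot":[0,0,-0.0]}, {"jaw":0.6,"offset":[1, 0, 23],"rot":[0,0,-0.0]}
rows 5 end [567.   35.2 126.5] 103.0
s handle (array([567.9,  35.4]), array([115.9,  22.3]), -76.93)
```

Emit:
{"name": "apply_moves", "arguments": {
  "moves": [
    {"jaw": 0.6,"offset": [0,0,20],"rot": [0,0,0]},
    {"jaw": 0.6,"offset": [0,0,30],"rot": [0,0,0]},
    {"jaw": 0.6,"offset": [0,0,30],"rot": [0,0,0]},
    {"jaw": 0.6,"offset": [0,0,25],"rot": [0,0,0]},
    {"jaw": 0.6,"offset": [1,0,14],"rot": [0,0,0]}
  ]
}}

```text
time_s: 35.05
eef_pos: [0.5667, 0.0345, 0.125]
eef_rot: [-0.001, 0.623, 0.782, -0.0]
wrist_force: [-0.1, 0.3, 0.2]
opening: 0.602
grasp_force: 0.0
```

Emit:
{"name": "apply_moves", "arguments": {
  "moves": [
    {"jaw": 0.6,"offset": [0,0,0],"rot": [0,0,0]},
    {"jaw": 0,"offset": [0,0,0],"rot": [0,0,0]},
    {"jaw": 0,"offset": [0,0,0],"rot": [0,0,0]},
    {"jaw": 0,"offset": [0,0,0],"rot": [0,0,0]},
    {"jaw": 0,"offset": [0,0,0],"rot": [0,0,0]}
  ]
}}

```text
time_s: 35.67
eef_pos: [0.5688, 0.0353, 0.1277]
eef_rot: [0.001, 0.623, 0.783, 0.001]
wrist_force: [1.8, -0.5, 6.8]
opening: 0.176
grasp_force: 61.7
```

Emit:
{"name": "apply_moves", "arguments": {
  "moves": [
    {"jaw": 0,"offset": [0,0,-5],"rot": [0,0,0]},
    {"jaw": 0,"offset": [0,0,-10],"rot": [0,0,0]},
    {"jaw": 0,"offset": [-5,-2,0],"rot": [0,0,0]},
    {"jaw": 0,"offset": [-6,-2,0],"rot": [0,0,0]},
    {"jaw": 0,"offset": [-4,-1,0],"rot": [0,0,0]}
  ]
}}

```text
time_s: 36.3
eef_pos: [0.5657, 0.0191, 0.1409]
eef_rot: [-0.0, 0.623, 0.782, -0.0]
wrist_force: [-0.2, 0.7, -5.5]
opening: 0.176
grasp_force: 60.0
```

Emit:
{"name": "apply_moves", "arguments": {
  "moves": [
    {"jaw": 0,"offset": [0,0,0],"rot": [0,0,0]},
    {"jaw": 0,"offset": [0,0,6],"rot": [0,0,0]},
    {"jaw": 0,"offset": [0,0,4],"rot": [0,0,0]},
    {"jaw": 0,"offset": [0,0,2],"rot": [0,0,0]},
    {"jaw": 0,"offset": [0,0,0],"rot": [0,0,0]}
  ]
}}

```text
time_s: 36.92
eef_pos: [0.5659, 0.0198, 0.1289]
eef_rot: [-0.0, 0.623, 0.783, -0.0]
wrist_force: [0.1, 0.4, -6.0]
opening: 0.174
grasp_force: 60.0
```

```bash
cat >> h.py <<'E'
def final():
    for n in('top','scene'):
        p,d=shot(n);W=cloud(n,d);L=loc(W,(565.8,19.6),13.15);b=(abs(L[...,0])<145)&(abs(L[...,1])<90)
        k=b&(W[...,2]>.0695)&(W[...,2]<.0815)&~masks(p)['orange'];print(n,'caddy',rect(W[k][:,:2]))
        k=b&(W[...,2]>.147)&(W[...,2]<.16);print('handle',rect(W[k][:,:2]) if k.sum()>5 else '')
E
python3 -c "
from h import *
P,R,o=pose();print(P,o['wrist_force'],o['time_s']);final()"
```

```text
[565.88748488  19.83539323 128.94277512] [ 0.14946394  0.39721582 -5.99944637] 36.925
top caddy (array([564. ,  19.2]), array([219.8, 105.5]), 12.72)
handle 
scene caddy (array([566.7,  20. ]), array([219.1, 118.4]), 11.21)
handle (array([567.4,  17.4]), array([110.7,  42.1]), -88.02)
```

Emit:
{"name": "apply_moves", "arguments": {
  "moves": [
    {"jaw": 0,"offset": [0,0,1],"rot": [0,0,-0.2]},
    {"jaw": 0,"offset": [0,0,1],"rot": [0,0,0]},
    {"jaw": 0,"offset": [0,0,0],"rot": [0,0,0]},
    {"jaw": 0,"offset": [0,0,0],"rot": [0,0,0]},
    {"jaw": 0.15,"offset": [0,0,0],"rot": [0,0,0]}
  ]
}}

```text
time_s: 37.65
eef_pos: [0.5662, 0.0197, 0.1277]
eef_rot: [0.0, 0.621, 0.784, 0.0]
wrist_force: [-2.1, 0.6, 1.4]
opening: 0.173
grasp_force: 60.8
```

Emit:
{"name": "apply_moves", "arguments": {
  "moves": [
    {"jaw": 0.4,"offset": [0,0,0],"rot": [0,0,0]},
    {"jaw": 0.6,"offset": [0,0,0],"rot": [0,0,0]},
    {"jaw": 0.6,"offset": [0,0,0],"rot": [0,0,0]},
    {"jaw": 0.6,"offset": [0,0,-10],"rot": [0,0,0]},
    {"jaw": 0.6,"offset": [0,0,-30],"rot": [0,0,0]}
  ]
}}

```text
time_s: 38.28
eef_pos: [0.5649, 0.0198, 0.1666]
eef_rot: [-0.002, 0.621, 0.784, -0.001]
wrist_force: [0.2, -0.3, 0.4]
opening: 0.6
grasp_force: 0.0
```

Emit:
{"name": "apply_moves", "arguments": {
  "moves": [
    {"jaw": 0.6,"offset": [0,0,-40],"rot": [0,0,0]},
    {"jaw": 0.6,"offset": [0,0,-45],"rot": [0,0,0]},
    {"jaw": 0,"offset": [-34,-20,0],"rot": [0,0,3.9]},
    {"jaw": 0,"offset": [-35,-18,0],"rot": [0,0,3.8]},
    {"jaw": 0,"offset": [-37,-16,0],"rot": [0,0,3.9]}
  ]
}}

```text
time_s: 38.9
eef_pos: [0.5297, -0.0948, 0.2534]
eef_rot: [0.001, 0.698, 0.716, 0.0]
wrist_force: [0.1, 1.0, 0.2]
opening: 0.0
grasp_force: 0.0
```

```bash
python3 -c "
from h import *
a=barpt(1.54,170,-60)
plan([(480,-200,245,80,4),(*a,220,62.3,8),(*a,215,62.3,3)],0);final()"
```

```text
at [529.7 -94.8 253.4] yaw 91.5 tilt 0.09 t 38.9 open 0.0
{"jaw":0,"offset":[-26, -13, 2],"rot":[0,0,2.9]}, {"jaw":0,"offset":[-27, -12, 2],"rot":[0,0,2.9]}, {"jaw":0,"offset":[-27, -10, 2],"rot":[0,0,2.9]}, {"jaw":0,"offset":[-27, -9, 2],"rot":[0,0,2.8]}, {"jaw":0,"offset":[-32, 20, 3],"rot":[0,0,2.2]}
{"jaw":0,"offset":[-31, 21, 3],"rot":[0,0,2.2]}, {"jaw":0,"offset":[-30, 23, 3],"rot":[0,0,2.2]}, {"jaw":0,"offset":[-30, 24, 3],"rot":[0,0,2.2]}, {"jaw":0,"offset":[-29, 25, 3],"rot":[0,0,2.2]}, {"jaw":0,"offset":[-28, 26, 3],"rot":[0,0,2.2]}
{"jaw":0,"offset":[-26, 26, 4],"rot":[0,0,2.3]}, {"jaw":0,"offset":[-26, 28, 3],"rot":[0,0,2.2]}, {"jaw":0,"offset":[0, 0, 2],"rot":[0,0,0.0]}, {"jaw":0,"offset":[0, 0, 2],"rot":[0,0,0.0]}, {"jaw":0,"offset":[0, 0, 1],"rot":[0,0,0.0]}
rows 15 end [ 594.1 -480.4  215.4] 62.3
top caddy (array([563.8,  20. ]), array([218.8, 104.1]), 13.22)
handle (array([561.4,  31.2]), array([93. , 17.4]), -75.86)
scene caddy (array([566.4,  20. ]), array([220.1, 117.5]), 14.11)
handle (array([565.9,  19.6]), array([118.7,  21.2]), -77.78)
```

Emit:
{"name": "apply_moves", "arguments": {
  "moves": [
    {"jaw": 0,"offset": [-26,-13,2],"rot": [0,0,2.9]},
    {"jaw": 0,"offset": [-27,-12,2],"rot": [0,0,2.9]},
    {"jaw": 0,"offset": [-27,-10,2],"rot": [0,0,2.9]},
    {"jaw": 0,"offset": [-27,-9,2],"rot": [0,0,2.8]},
    {"jaw": 0,"offset": [-32,20,3],"rot": [0,0,2.2]}
  ]
}}

```text
time_s: 39.62
eef_pos: [0.4947, -0.2337, 0.2423]
eef_rot: [0.0, 0.778, 0.628, 0.0]
wrist_force: [0.3, -0.1, 0.6]
opening: -0.001
grasp_force: 0.0
```

Emit:
{"name": "apply_moves", "arguments": {
  "moves": [
    {"jaw": 0,"offset": [-31,21,3],"rot": [0,0,2.2]},
    {"jaw": 0,"offset": [-30,23,3],"rot": [0,0,2.2]},
    {"jaw": 0,"offset": [-30,24,3],"rot": [0,0,2.2]},
    {"jaw": 0,"offset": [-29,25,3],"rot": [0,0,2.2]},
    {"jaw": 0,"offset": [-28,26,3],"rot": [0,0,2.2]}
  ]
}}

```text
time_s: 40.25
eef_pos: [0.5681, -0.4103, 0.2268]
eef_rot: [0.0, 0.834, 0.551, 0.0]
wrist_force: [0.8, -0.6, -0.8]
opening: -0.002
grasp_force: 0.0
```

Emit:
{"name": "apply_moves", "arguments": {
  "moves": [
    {"jaw": 0,"offset": [-26,26,4],"rot": [0,0,2.3]},
    {"jaw": 0,"offset": [-26,28,3],"rot": [0,0,2.2]},
    {"jaw": 0,"offset": [0,0,2],"rot": [0,0,0]},
    {"jaw": 0,"offset": [0,0,2],"rot": [0,0,0]},
    {"jaw": 0,"offset": [0,0,1],"rot": [0,0,0]}
  ]
}}

```text
time_s: 40.88
eef_pos: [0.5951, -0.478, 0.2148]
eef_rot: [-0.0, 0.855, 0.519, 0.0]
wrist_force: [0.2, -0.3, 0.6]
opening: -0.001
grasp_force: 0.0
```

```bash
python3 -c "
from h import *
final();bar()
a=barpt(1.55,170,-60);b=barpt(1.55,170,-32)
plan([(*a,127,62.3,4),(*b,127,62.3,1)]+[(*barpt(t,170,-24),127,62.3,1) for t in np.linspace(1.53,.15,15)],0)"
```

```text
top caddy (array([564.3,  20. ]), array([219.5, 104.1]), 13.13)
handle (array([563.7,  20. ]), array([115.2,  18.4]), -75.81)
scene caddy (array([566.6,  20.3]), array([219., 119.]), 12.11)
handle (array([566.1,  19.8]), array([118.4,  20.7]), -77.53)
bar (array([ 589.8, -362.9]), np.float64(114.2), np.float64(-118.6)) 303 theta 89.1
at [ 595.1 -478.5  215. ] yaw 62.4 tilt 0.03 t 41.025 open -0.004
{"jaw":0,"offset":[0, 0, 22],"rot":[0,0,0.0]}, {"jaw":0,"offset":[-1, 0, 22],"rot":[0,0,0.0]}, {"jaw":0,"offset":[0, 1, 22],"rot":[0,0,0.1]}, {"jaw":0,"offset":[-1, 0, 22],"rot":[0,0,0.0]}, {"jaw":0,"offset":[1, -28, 0],"rot":[0,0,0.0]}
{"jaw":0,"offset":[0, -11, 0],"rot":[0,0,0.0]}, {"jaw":0,"offset":[-1, -17, 0],"rot":[0,0,0.0]}, {"jaw":0,"offset":[1, -17, 0],"rot":[0,0,0.0]}, {"jaw":0,"offset":[2, -17, 0],"rot":[0,0,0.0]}, {"jaw":0,"offset":[4, -16, 0],"rot":[0,0,0.0]}
{"jaw":0,"offset":[6, -16, 0],"rot":[0,0,0.0]}, {"jaw":0,"offset":[7, -15, 0],"rot":[0,0,0.0]}, {"jaw":0,"offset":[9, -15, 0],"rot":[0,0,0.0]}, {"jaw":0,"offset":[10, -13, 0],"rot":[0,0,0.0]}, {"jaw":0,"offset":[12, -13, 0],"rot":[0,0,0.0]}
{"jaw":0,"offset":[12, -11, 0],"rot":[0,0,0.0]}, {"jaw":0,"offset":[14, -10, 0],"rot":[0,0,0.0]}, {"jaw":0,"offset":[14, -9, 0],"rot":[0,0,0.0]}, {"jaw":0,"offset":[16, -7, 0],"rot":[0,0,0.0]}, {"jaw":0,"offset":[16, -6, 0],"rot":[0,0,0.0]}
rows 20 end [ 456.4 -269.2  127. ] 62.3
```

Emit:
{"name": "apply_moves", "arguments": {
  "moves": [
    {"jaw": 0,"offset": [0,0,22],"rot": [0,0,0]},
    {"jaw": 0,"offset": [-1,0,22],"rot": [0,0,0]},
    {"jaw": 0,"offset": [0,1,22],"rot": [0,0,0]},
    {"jaw": 0,"offset": [-1,0,22],"rot": [0,0,0]},
    {"jaw": 0,"offset": [1,-20,0],"rot": [0,0,0]}
  ]
}}

```text
time_s: 41.65
eef_pos: [0.5764, -0.4702, 0.1213]
eef_rot: [-0.003, 0.855, 0.518, -0.0]
wrist_force: [-0.4, 0.5, -0.5]
opening: -0.001
grasp_force: 0.0
```

Emit:
{"name": "apply_moves", "arguments": {
  "moves": [
    {"jaw": 0,"offset": [0,-19,0],"rot": [0,0,0]},
    {"jaw": 0,"offset": [-1,-17,0],"rot": [0,0,0]},
    {"jaw": 0,"offset": [1,-17,0],"rot": [0,0,0]},
    {"jaw": 0,"offset": [2,-17,0],"rot": [0,0,0]},
    {"jaw": 0,"offset": [4,-16,0],"rot": [0,0,0]}
  ]
}}

```text
time_s: 42.28
eef_pos: [0.5035, -0.426, 0.1252]
eef_rot: [-0.0, 0.855, 0.518, 0.0]
wrist_force: [0.6, -0.1, -0.2]
opening: -0.001
grasp_force: 0.2
```

Emit:
{"name": "apply_moves", "arguments": {
  "moves": [
    {"jaw": 0,"offset": [6,-16,0],"rot": [0,0,0]},
    {"jaw": 0,"offset": [7,-15,0],"rot": [0,0,0]},
    {"jaw": 0,"offset": [9,-15,0],"rot": [0,0,0]},
    {"jaw": 0,"offset": [10,-13,0],"rot": [0,0,0]},
    {"jaw": 0,"offset": [12,-13,0],"rot": [0,0,0]}
  ]
}}

```text
time_s: 42.9
eef_pos: [0.4604, -0.3535, 0.1254]
eef_rot: [-0.0, 0.855, 0.518, -0.0]
wrist_force: [0.5, -0.5, -0.5]
opening: -0.005
grasp_force: 0.2
```

Emit:
{"name": "apply_moves", "arguments": {
  "moves": [
    {"jaw": 0,"offset": [12,-11,0],"rot": [0,0,0]},
    {"jaw": 0,"offset": [14,-10,0],"rot": [0,0,0]},
    {"jaw": 0,"offset": [14,-9,0],"rot": [0,0,0]},
    {"jaw": 0,"offset": [14,-7,0],"rot": [0,0,0]},
    {"jaw": 0,"offset": [12,-6,0],"rot": [0,0,0]}
  ]
}}

```text
time_s: 43.52
eef_pos: [0.4534, -0.2744, 0.1264]
eef_rot: [0.0, 0.855, 0.518, 0.0]
wrist_force: [-0.8, 0.1, 0.2]
opening: -0.001
grasp_force: 0.2
```

```bash
cat >> h.py <<'E'
def bar2():
    for n in('top','scene'):
        p,d=shot(n);W=cloud(n,d);m=masks(p)['red']&box(W,.25,.72,-.6,-.1,.136,.146)
        b=masks(p)['blue']&box(W,.5,.65,-.35,-.2,.105,.125)
        l=rect(W[m][:,:2]);print(n,l,line(W[m][:,:2]),m.sum(),'blue',line(W[b][:,:2]))
E
python3 -c "
from h import *
P,R,o=pose();print(P,o['wrist_force'],o['time_s']);bar2()"
```

```text
[ 453.3808051  -274.38653128  126.38204963] [-0.78203384  0.10460798  0.15485976] 43.525
top (array([ 496.3, -263.5]), array([243.1,  24.1]), -17.0) (array([ 496.4, -263.1]), np.float64(243.2), np.float64(163.3)) 352 blue (array([ 570.9, -273.9]), np.float64(77.2), np.float64(-118.0))
scene (array([ 494.4, -260.4]), array([243.6,  23.5]), -17.72) (array([ 494.3, -260.8]), np.float64(243.6), np.float64(-17.9)) 561 blue (array([ 573.5, -275.6]), np.float64(77.0), np.float64(-118.0))
```

Emit:
{"name": "apply_moves", "arguments": {
  "moves": [
    {"jaw": 0,"offset": [8,-1,0],"rot": [0,0,0]},
    {"jaw": 0,"offset": [8,-1,0],"rot": [0,0,0]},
    {"jaw": 0,"offset": [7,0,0],"rot": [0,0,0]},
    {"jaw": 0,"offset": [5,0,0],"rot": [0,0,0]},
    {"jaw": 0,"offset": [0,0,0],"rot": [0,0,0]}
  ]
}}

```text
time_s: 44.25
eef_pos: [0.4647, -0.2494, 0.1263]
eef_rot: [-0.0, 0.855, 0.518, 0.0]
wrist_force: [0.3, -0.1, -0.1]
opening: -0.002
grasp_force: 0.0
```

```bash
python3 -c "
from h import *
P,R,o=pose();print(P,o['wrist_force'],o['time_s']);bar2()
p,W=wcloud()
m=masks(p)['red']&box(W,.25,.72,-.6,-.1,.13,.15);b=masks(p)['blue']&box(W,.5,.65,-.35,-.2,.1,.125)
print('wrist',line(W[m][:,:2]),line(W[b][:,:2]))"
```

```text
[ 464.65862431 -249.38052421  126.25477153] [ 0.29090698 -0.12724    -0.06156463] 44.25
top (array([ 505. , -243.4]), array([243.1,  24.1]), -26.39) (array([ 504.5, -244.8]), np.float64(243.4), np.float64(155.1)) 234 blue (array([ 570.3, -274.6]), np.float64(78.1), np.float64(-118.3))
scene (array([ 514.3, -247.5]), array([268. ,  24.1]), -26.28) (array([ 514.2, -247.8]), np.float64(268.1), np.float64(-26.0)) 594 blue (array([ 573.1, -275.6]), np.float64(76.8), np.float64(-118.0))
wrist (array([ 507.6, -240.3]), np.float64(249.1), np.float64(153.9)) (array([ 571.5, -271.2]), np.float64(79.4), np.float64(-117.4))
```

Emit:
{"name": "apply_moves", "arguments": {
  "moves": [
    {"jaw": 0,"offset": [3,0,0],"rot": [0,0,0]},
    {"jaw": 0,"offset": [2,0,0],"rot": [0,0,0]},
    {"jaw": 0,"offset": [0,0,0],"rot": [0,0,0]},
    {"jaw": 0,"offset": [0,0,0],"rot": [0,0,0]},
    {"jaw": 0,"offset": [-8,0,0],"rot": [0,0,0]}
  ]
}}

```text
time_s: 45.02
eef_pos: [0.463, -0.2523, 0.1263]
eef_rot: [-0.0, 0.855, 0.518, 0.0]
wrist_force: [0.4, -0.7, -0.0]
opening: 0.001
grasp_force: 0.0
```

Emit:
{"name": "apply_moves", "arguments": {
  "moves": [
    {"jaw": 0,"offset": [-25,0,0],"rot": [0,0,0]},
    {"jaw": 0,"offset": [-35,0,-20],"rot": [0,0,0]},
    {"jaw": 0,"offset": [-35,0,-40],"rot": [0,0,0]},
    {"jaw": 0,"offset": [-30,0,-40],"rot": [0,0,0]},
    {"jaw": 0,"offset": [0,0,0],"rot": [0,0,0]}
  ]
}}

```text
time_s: 45.65
eef_pos: [0.4052, -0.3672, 0.2303]
eef_rot: [0.004, 0.856, 0.517, 0.0]
wrist_force: [0.3, 0.1, -1.0]
opening: -0.001
grasp_force: 0.0
```

```bash
python3 -c "
from h import *
P,R,o=pose();print(P,o['wrist_force'],o['time_s']);bar2();final()
p,_=shot('scene','scene10.png')"
```

```text
[ 405.19441818 -367.21212502  230.30252837] [ 0.26094743  0.12880993 -1.00504243] 45.65
top (array([ 505.7, -240.5]), array([242.3,  24.5]), -27.54) (array([ 505.6, -240.7]), np.float64(242.3), np.float64(152.6)) 581 blue (array([ 570.8, -273.8]), np.float64(76.1), np.float64(-117.7))
scene (array([ 515.7, -244.6]), array([269.6,  23.9]), -27.89) (array([ 515.6, -245.1]), np.float64(269.7), np.float64(-27.4)) 602 blue (array([ 573.8, -275.2]), np.float64(75.7), np.float64(-117.3))
top caddy (array([563.8,  20. ]), array([218.5, 104.3]), 13.16)
handle (array([563.6,  20. ]), array([115.3,  18.4]), -75.72)
scene caddy (array([566.8,  18.9]), array([220.1, 115.5]), 12.48)
handle (array([565.4,  20. ]), array([116.8,  22. ]), -76.75)
```

View pics/scene10.png

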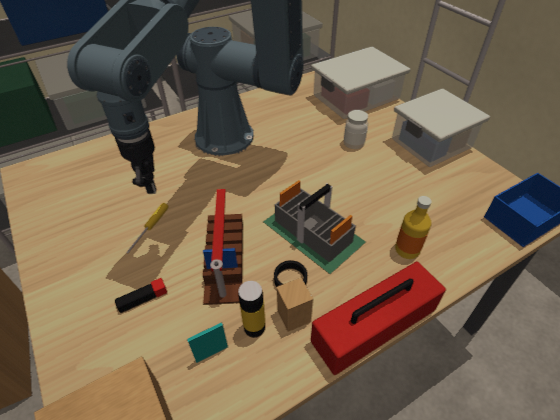

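The bar (218,225) lies straight over the rack, at about −27.5° against the rack's −27.7°. The caddy (313,222) stands centred on the mat with both panes upright, the blue pane is still in the rack, and the robot is clear of everything. Handing in.

```bash
python3 -c "
from h import *
print(ctrl.hand_in())"
```

```text
the job is handed in; nothing more can be done
None
```

I handed the job in: both orange panes (only two were present) stand upright in the caddy, the caddy is centred and lined up on the mat (re-centred after a 16 mm knock), the blue pane is still in the rack, and the red bar is back straight over it.

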